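# Clamp the medicine bottle in the shaker and arm it

### The job

The medicine bottle is standing in the shaker's cup. First clamp it: swing the clamp handle fully upright, to its stop, so that the rubber pad presses on the bottle cap. Then arm the shaker: lift the sprung black cover on the sloping control deck, keep it up while you push the toggle beneath it over to its other end (up the slope, away from the robot), and let the cover drop shut again; the bottle stays in its cup, and the carton, the measuring cup and the tablet jar nearby are left where they stand.

Things in the scene. Friction and masses are not known exactly. Their poses are not given: they have to be found in the camera images.
- shaker: Bottle shaker, a white bench machine 220 mm (x) by 360 mm (y), housing 72 mm high, fixed. Origin: centre of its underside on the bench. x from its front (robot's side) to its back, y to its left, z up. Its control deck is on the right (-y). On the left, 91 mm up, the carriage with the bottle's cup (axis x -30, y 45 mm) and a tower (34 mm square, axis x -30, y 125 mm, to z 205 mm) that bears the clamp.
- deck (a point): Point on the white control deck's surface, at the shaker's x 0, y -110, z 98 mm. Deck: 126 mm wide (y), a plane rising to the back at 12 degrees, from 75 mm above the bench at the front to 120 mm at the back. A black timer knob (22 mm wide, 13 mm high) stands 80 mm in front of this point and 36 mm to +y. The cover and toggle lie on the line through this point along x.
- clamp (a joint): Clamp handle angle (rad) about the shaker's x. 0 = open, handle leaning 0.95 rad from vertical to the shaker's +y; 0.95 = clamped, handle upright, at its stop. Lean = 0.95 minus this. Moves stiffly (3 to 4 N; push it from its outer side), stays where left. A link makes it lower the pad bar, which reaches from the tower over the bottle (-y); the pad meets the cap at about 0.87 and is squeezed tight from there.
- clamp_grip (a point): Point on the axis of the handle's black rubber grip, 80 mm from its pivot. The grip is a round bar, 17 mm diameter, from 40 to 106 mm from the pivot. Moves with the handle.
- clamp_pivot (a point): Centre of the clamp handle's hinge, fixed on the shaker at x -30, y 120, z 235 mm. The handle swings in the shaker's y-z plane through this point.
- bottle_mid (a point): Half-way up the axis of the amber medicine bottle (55 mm diameter, 100 mm high, white cap, loose) standing in the shaker's grey cup (60 mm wide and 22 mm deep inside). Its underside is 95 mm and its cap's top 195 mm above the bench.
- guard (a joint): Opening angle (rad) of the black cover: 0 shut, 0.52 at its stop. A weak spring (1 to 2 N at the lip) always shuts it: let go, it drops at once. Even fully up it overhangs the toggle, so the tool must lean 30 to 50 degrees, fingers pointing down and away from the robot: shut fingers slid in under the lip from the front raise the cover, which rides on their upper side while the tips push the toggle.
- guard_hinge (a point): Centre of the cover's hinge at its back end, fixed on the shaker, 70 mm up the slope from deck and 10 mm off the deck (square to it). The hinge axis is the shaker's y; the cover turns up about it towards the back.
- guard_lip (a point): Middle of the front lower edge of the cover's lip; when shut 66 mm from the hinge down the deck and 37 mm off the deck. Moves with the cover. The cover is an inverted channel, open at its front: roof 3 mm thick and 64 mm wide, 58 mm inside between the cheeks, 37 mm high inside; the lip is the front 14 mm of the roof, 44 mm wide, beyond the cheeks.
- toggle (a joint): Angle (rad) of the steel toggle: 0 = off, leaning 20 degrees down the slope (to the front); 0.7 = armed, leaning 20 degrees up the slope (to the back). It snaps to the nearer end from the middle (0.35); about 2 N at the tip moves it.
- toggle_tip (a point): Centre of the round end (11 mm diameter) of the toggle bat (7 mm thick), 26 mm from its pivot; when off, 27 mm off the deck and 49 mm down the deck from the cover's hinge. The pivot is 40 mm down the deck from the hinge, 3 mm off the deck. Moves with the toggle.
- carton: White medicine carton, 75 x 55 mm, 120 mm high, standing to the right of the shaker (-y), towards its front; origin at the centre of its underside. Leave it alone.
- measure: White plastic measuring cup, 56 mm wide, 65 mm high, standing to the left of the shaker (+y); origin at the centre of its underside. Leave it alone.
- tablets: White tablet jar, 60 mm diameter, 85 mm high, standing to the right of the shaker (-y); origin at the centre of its underside. Leave it alone.
Not all that is in view belongs to the job. Leave any purple or yellow look-alike of the part that bears bottle_mid alone.

How it is judged:
By the outcome, as a careful person would: the job done as asked, in the order asked, and still so for the second after the job is handed in, with the robot touching nothing.
It also fails if it takes over 45 s, if anything falls off the work surface, if the arm or the gripper's body presses on something with over 40 N, if the wrist force passes 120 N, or if a joint passes its speed limit or range.

### The arm

A 6-joint arm with a two-finger parallel gripper is mounted at the origin on the work surface. World frame = base frame: x ahead of the robot, y to its left, z up, the work surface at z = 0. Lengths are in mm, angles in rad, forces in N, time in s.
With the tool pointing down it reaches from about 350 to 975 mm from the base axis. Payload 7.1 kg.
Tool frame: the origin (TCP) lies at the very end of the fingers, on their centre line; the grasp point (between the pads) lies 19 mm behind it; y points along the fingers, x is the direction in which the jaws open and shut, and the axes are right-handed (so a half turn about y gives the same grasp; the last joint's range is limited). The gripper opens to 88 mm and grips with 3 to 60 N. Pads are 20 mm wide; open, the fingers measure 115 mm over their backs; the gripper's body (75 mm by 178 mm) begins 61 mm behind the grasp point.
Start: joints at [1.159, 0.423, 1.63, -0, 1.089, -0.019], TCP at [239.203, 577.396, 188.075] pointing down, gripper open.
Joint ranges: [-3, 3], [-0.9, 2.11], [0.09, 2.58], [-1.31, 4.45], [0.11, 2.69], [-2.54, 2.54]. Speed limits (rad/s): [2.39, 2.39, 3.01, 3.14, 3.14, 3.14].

### API

Orientations are given as a rotation vector (axis times angle).
In Python, from workcell import ctrl gives the robot as it stands. The module is installed in compiled form; this text tells all that it offers.
- The arm moves only by the tool jog_arm, never from a script. Its argument "steps" is a list of rows, each an object with "turn": the turn, a rotation vector about the world's x, y, z scaled (see below), a list of three; "dp": the shift along the world's x, y, z scaled (see below), a list of three; "claw": the opening, from 0 (shut) to 1 (fully open). In form: [{"turn": [wx, wy, wz], "dp": [x, y, z], "claw": claw}, ...]. A call has 1 to 12 rows; each row is the pose to reach, as a shift and turn from the pose measured when the call began, turning the shorter way round; what a row does not reach only later rows make up. The controller multiplies each number of a shift by 80 mm and each number of a turn by pi rad. A row lasts 1/12 s, in which the tool goes at most 41.7 mm and 7.16 degrees, less where a joint would pass 70% of its speed; a pose out of reach is approached as far as the arm can. A call with a number of a shift or a turn outside -1 to 1 is refused whole. A call with a gripper value outside its range is refused whole. The fingers move at their own pace and stop on an object; the grip force is fixed at half the most. Time passes only in rows, so rows that repeat a pose let the fingers close. It gives the time, the measured TCP pose, the force and the opening at its end, in the units of the state.
- ctrl.get_obs(): the state, without advancing time (a new reading comes with each control period).
- ctrl.get_image(name): name is "scene" or "top" or "wrist"; returns a dict with "img" (400x640x3 uint8, red, green, blue), "range_z" (400x640 float32, mm along the optical axis (not along the pixel's ray), 0 where there is no reading), "fovy" (degrees; the focal length in pixels is half the picture's height over the tangent of half this angle, whatever the lens; pixels are square), "cx", "cy" (the principal point, pixels), "dist_coeffs" ([k1, k2, p1, p2, k3] as OpenCV has them; the pictures are not rectified), "camera_from_world" (4x4, takes a point from world to camera coordinates); the wrist camera has in their place "hand_eye" (4x4, takes a point from camera to tool coordinates, whose origin is the TCP and whose axes are the tool frame's). Camera axes: x right, y down, z forward; pixel columns grow to the right and rows downward; lengths in mm; the calibration is good to about 2 mm. A picture is of the moment at which its call begins: read the wrist's pose just before it.
- ctrl.close_job(): hands the job in, once; it reports no verdict.
The state is a dict: "t": time; "qpos": joint angles; "qvel": joint speeds; "joint_torque": joint torques, N m; "ee_pos": TCP position; "orientation": TCP orientation; "ft_force": force on the tool from outside, world axes, zero at the start; "moment": the same for the moment, N m; "width": finger opening in mm.
Only numpy, scipy, OpenCV 4.12 (cv2) and the standard library are available. Lean on these libraries where they do the work, as an engineer would, in place of code of your own. Each camera call takes 0.05 s, during which the arm holds its last target.

## Working session

There is one attempt and no reset: what is moved stays moved. The work goes in short steps, Python scripts to look and compute and a tool call to move; the robot and the scene stay as the last step left them, time stands still between calls to the robot, and variables do not carry over. Pictures are saved under pics/ and viewed, and the job is handed in when it is done.

Besides the shell and the picture viewer there is one more tool, called after ">>>" by a JSON object that holds its "name" and its "arguments", one argument or row to a line. jog_arm: Moves the arm, as the interface text tells. Its arguments: {"type":"object","properties":{"steps":{"type":"array","items":{"type":"object","properties":{"turn":{"type":"array","items":{"type":"number"}},"dp":{"type":"array","items":{"type":"number"}},"claw":{"type":"number"}}}}},"required":["steps"]}

```bash
mkdir -p pics; ls; cat > h.py <<'E'
import numpy as np, cv2
from scipy.spatial.transform import Rotation as R
from workcell import ctrl
def cam(n):
    o=ctrl.get_obs(); d=ctrl.get_image(n)
    f=200/np.tan(np.radians(d["fovy"])/2)
    d["K"]=np.array([[f,0,d["cx"]],[0,f,d["cy"]],[0,0,1.]])
    if n=="wrist":
        T=np.eye(4);T[:3,:3]=R.from_rotvec(o["orientation"]).as_matrix();T[:3,3]=o["ee_pos"]
        d["wc"]=T@np.array(d["hand_eye"])
    else: d["wc"]=np.linalg.inv(np.array(d["camera_from_world"]))
    d["dist"]=np.array(d["dist_coeffs"],float)
    return d
def ray(d,u,v):
    p=cv2.undistortPoints(np.array([[[u,v]]],float),d["K"],d["dist"])[0,0]
    return d["wc"][:3,3], d["wc"][:3,:3]@np.array([p[0],p[1],1.])
def onplane(d,u,v,z):
    o,r=ray(d,u,v); return o+r*(z-o[2])/r[2]
def depthpt(d,u,v):
    z=d["range_z"][int(round(v)),int(round(u))]; o,r=ray(d,u,v); return o+r*z
def proj(d,P):
    cw=np.linalg.inv(d["wc"]); rv=cv2.Rodrigues(cw[:3,:3])[0]
    return cv2.projectPoints(np.array(P,float).reshape(-1,1,3),rv,cw[:3,3],d["K"],d["dist"])[0][:,0]
def cloud(d):
    H,W=d["range_z"].shape
    uu,vv=np.meshgrid(np.arange(W),np.arange(H))
    p=cv2.undistortPoints(np.stack([uu,vv],-1).reshape(-1,1,2).astype(float),d["K"],d["dist"])[:,0]
    z=d["range_z"].reshape(-1,1)
    P=np.hstack([p*z,z])@d["wc"][:3,:3].T+d["wc"][:3,3]
    P[z[:,0]==0]=np.nan
    return P.reshape(H,W,3)
def save(d,name,box=None,s=1):
    im=d["img"][:,:,::-1]
    if box: im=im[box[1]:box[3],box[0]:box[2]]
    cv2.imwrite("pics/"+name,cv2.resize(im,None,fx=s,fy=s,interpolation=cv2.INTER_CUBIC))
E
python3 - <<'E'
from h import *
import pickle
o=ctrl.get_obs();print(o)
for n in ["scene","top","wrist"]:
    d=cam(n);save(d,n+"0.png");pickle.dump(d,open(n+"0.pkl","wb"));print(n,d["wc"].round(3),d["fovy"],d["dist"])
E
```

```text
pics
{'t': 0.0, 'qpos': array([ 1.15898414e+00,  4.23842323e-01,  1.63068105e+00, -1.75655573e-05,
        1.08862223e+00, -1.90181748e-02]), 'qvel': array([-0.00071373,  0.0012795 , -0.00087445, -0.00183311, -0.0009054 ,
       -0.00031179]), 'joint_torque': array([-9.83633581e-04, -5.44645035e+01, -2.73679411e+01,  6.44154917e-02,
        2.26935104e-02, -9.66460311e-05]), 'ee_pos': array([238.9774155 , 576.8417226 , 187.30434317]), 'orientation': array([-1.37067074, -0.9142283 ,  0.91636861]), 'ft_force': array([0.93348564, 0.92542754, 0.19865777]), 'moment': array([ 0.01866193, -0.08148675, -0.02005836]), 'width': 87.94036979754556}
scene [[ 3.390000e-01  7.430000e-01 -5.770000e-01  1.266118e+03]
 [ 9.410000e-01 -2.590000e-01  2.190000e-01 -2.710890e+02]
 [ 1.300000e-02 -6.170000e-01 -7.870000e-01  1.121947e+03]
 [ 0.000000e+00  0.000000e+00  0.000000e+00  1.000000e+00]] 42.708815391078915 [-0.1091251  0.         0.         0.         0.       ]
top [[ 2.800000e-02 -9.940000e-01  1.030000e-01  4.552500e+02]
 [-9.990000e-01 -3.000000e-02 -1.900000e-02  8.836000e+00]
 [ 2.200000e-02 -1.030000e-01 -9.940000e-01  1.462088e+03]
 [ 0.000000e+00  0.000000e+00  0.000000e+00  1.000000e+00]] 43.83471404345151 [0.01904243 0.         0.         0.         0.        ]
wrist [[ 3.82000e-01  8.96000e-01  2.24000e-01  1.77054e+02]
 [ 9.24000e-01 -3.71000e-01 -9.50000e-02  6.02083e+02]
 [-2.00000e-03  2.43000e-01 -9.70000e-01  3.85021e+02]
 [ 0.00000e+00  0.00000e+00  0.00000e+00  1.00000e+00]] 61.602632295723204 [-0.04935218  0.          0.          0.          0.        ]
```

View pics/scene0.png

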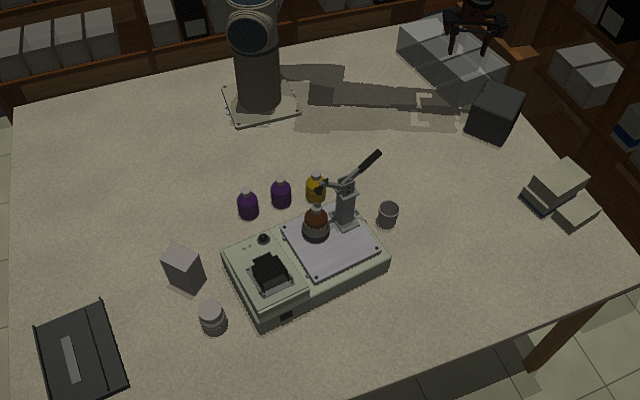

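View pics/top0.png

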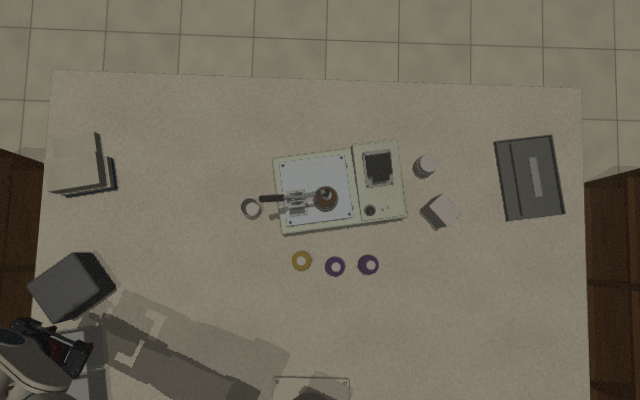

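View pics/wrist0.png

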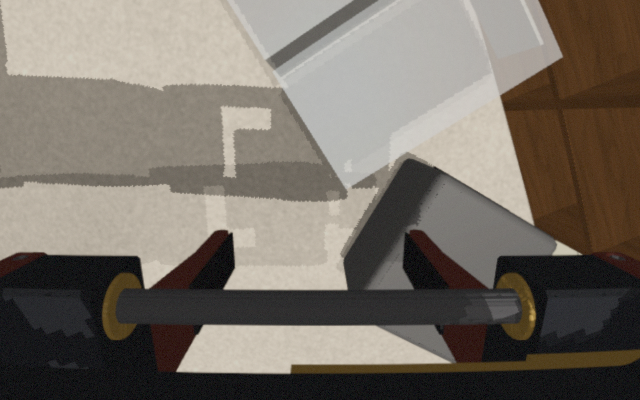

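The top view shows the amber bottle at about (325,198) with the tower to its left. The handle grip is at (270,198), the black cover at (378,168), the knob at (370,211) and the carton at (440,210). The jar is at (425,166) and the measuring cup at (251,208). The purple look-alikes are at (335,266) and (368,264), the yellow one at (302,260). They stand on the bench in front of the shaker.

```bash
python3 - <<'E'
from h import *
import pickle
t=pickle.load(open("top0.pkl","rb"));s=pickle.load(open("scene0.pkl","rb"))
save(t,"topc.png",(230,120,480,290),3.2);save(s,"scenec.png",(150,130,420,345),2.9)
for d,pts in [(t,dict(bench=(450,300),cap=(325,190),deckpt=(400,180),cover=(378,168),car=(330,165),grip=(268,198),knob=(370,210),cupm=(251,208),carton=(440,205),jar=(428,160))),(s,dict(bench=(120,200),grip=(372,160),cover=(270,270),cap=(316,210),carton=(180,258),jar=(210,308)))]:
    for k,(u,v) in pts.items(): print(k,depthpt(d,u,v).round(1))
E
```

```text
bench [ 334.5 -397.3    4.9]
cap [611.4 -19.9 262.4]
deckpt [ 666.4 -230.8  102.8]
cover [ 690.5 -163.5  145.7]
car [703.8 -36.   95. ]
grip [584.7 115.3 288.7]
knob [ 581.  -149.7   96.9]
cupm [584.6 189.    9.1]
carton [ 598.3 -337.8  120.1]
jar [ 728.7 -312.5   84.8]
bench [ 270.9 -485.1    3.5]
grip [592.  111.2 285.6]
cover [ 705.8 -166.2  148.1]
cap [616.4 -28.1 193. ]
carton [ 592.2 -349.4  120. ]
jar [ 717.9 -313.3   83.1]
```

View pics/topc.png

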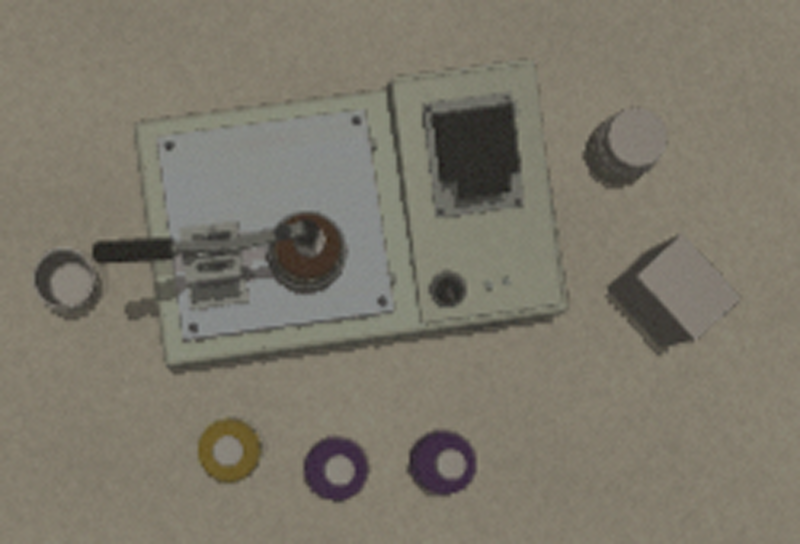

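View pics/scenec.png

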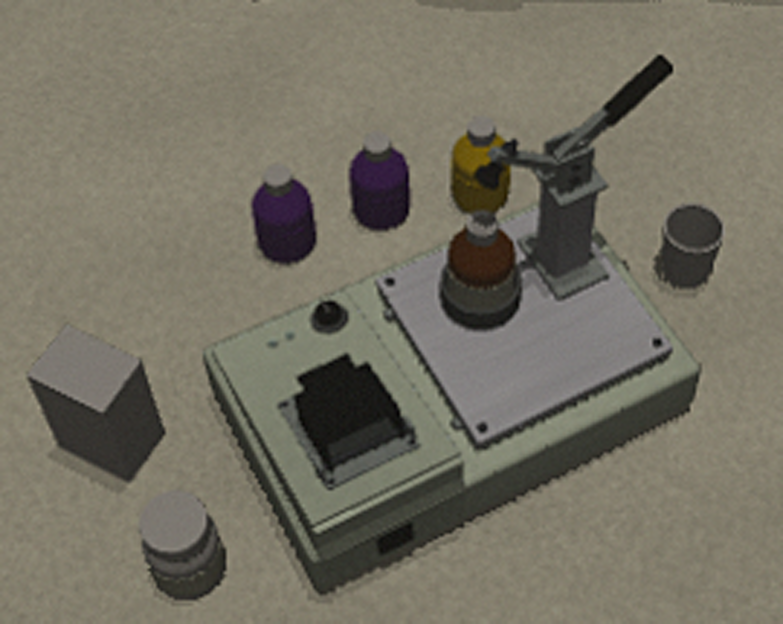

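```bash
python3 - <<'E'
from h import *
import pickle
def yawof(rect):
    a=np.radians(rect[2]); c=[a+k*np.pi/2 for k in range(-3,4)]
    return min(c,key=lambda x:abs(x-0.13))
for n in ["top","scene"]:
    d=pickle.load(open(n+"0.pkl","rb"));P=cloud(d)
    X,Y,Z=P[...,0],P[...,1],P[...,2]
    m=(Z>64)&(Z<130)&(X>490)&(X<850)&(Y>-330)&(Y<250)
    m=m.astype(np.uint8)
    k,l,st,_=cv2.connectedComponentsWithStats(m)
    i=1+st[1:,4].argmax(); print(n,st[i])
    Q=P[l==i][:,:2].astype(np.float32)
    r=cv2.minAreaRect(Q); print(r, np.degrees(yawof(r)))
    # flat levels
    for lo,hi in [(64,80),(88,98)]:
        q=P[(l==i)&(Z>lo)&(Z<hi)]
        print(lo,len(q),np.median(q[:,2]))
    np.save(n+"_l.npy",l==i)
E
```

```text
top [ 272  138  136   96 8480]
((646.3690185546875, -65.0206298828125), (220.4080352783203, 360.0177917480469), 9.457844734191895) 9.457844734191895
64 2304 72.69611605498812
88 3694 92.03825459116422
scene [  220   200   172   125 10072]
((646.8331298828125, -65.48310852050781), (225.11563110351562, 359.6459655761719), 9.788202285766602) 9.788202285766602
64 2421 72.30015954850978
88 4130 91.37219948685947
```

```bash
cat >> h.py <<'E'
YAW=np.radians(9.55); C0=np.array([646.6,-65.2,0.])
Rs=R.from_euler('z',YAW).as_matrix()
def S(p): return C0+Rs@np.array(p,float)
def toS(P): return (np.asarray(P)-C0)@Rs
a12=np.radians(12); U=np.array([np.cos(a12),0,np.sin(a12)]); N=np.array([-np.sin(a12),0,np.cos(a12)])
D0=np.array([0,-110,98.])
HG=D0+70*U+10*N
def lip(g):
    v=D0+4*U+37*N-HG  # 66 down deck
    return HG+R.from_rotvec([0,g,0]).apply(v)   # +y rotation lifts -x side up
def tog(a): # angle from normal toward back
    th=np.radians(-20)+a
    return D0+30*U+3*N+26*(np.cos(th)*N+np.sin(th)*U)
def grip(c,r=80):
    l=.95-c
    return np.array([-30,120+r*np.sin(l),235+r*np.cos(l)])
E
python3 - <<'E'
from h import *
import pickle
pts={"deck":D0,"hinge":HG,"lip":lip(0),"pivot":grip(0,0),"grip":grip(0),"gend":grip(0,106),"cap":[-30,45,195],"knob":D0-80*U+[0,36,0]+13*N,"ff":[-110,180,72],"bb":[110,180,72],"fr":[-110,-180,72],"towertop":[-30,125,205]}
for k,v in pts.items(): print(k,S(v).round(1))
for n,box,s in [("top",(230,120,480,290),3.2),("scene",(150,130,420,345),2.9)]:
    d=pickle.load(open(n+"0.pkl","rb"))
    im=cv2.resize(d["img"][box[1]:box[3],box[0]:box[2],::-1],None,fx=s,fy=s)
    im=cv2.convertScaleAbs(im,alpha=1.6)
    for k,v in pts.items():
        u=(proj(d,S(v))[0]+.5-np.array(box[:2]))*s
        cv2.drawMarker(im,tuple(int(x) for x in u),(0,0,255),0,12,1)
    cv2.imwrite(f"pics/{n}_ov.png",im)
    P=toS(cloud(d)); 
    m=np.load(n+"_l.npy")
    x,y,z=P[...,0],P[...,1],P[...,2]
    e=m&(y<-60)&(y>-70)&(x>-90)&(x<90)
    print("deck fit",np.polyfit(x[e],z[e],1))
    b=(y>-145)&(y<-75)&(x>-20)&(x<75)&(z>110)&(z<170)
    off=(P[b]-D0)@N; al=(P[b]-D0)@U
    c=off>33; print("cover off",np.median(off[c]),"along",np.percentile(al[c],[1,99]),"y",np.percentile(P[b][c][:,1],[1,99]))
E
```

```text
deck [ 664.8 -173.7   98. ]
hinge [ 730.3 -162.7  122.3]
lip [ 661.1 -174.3  135. ]
pivot [597.1  48.2 235. ]
grip [586.3 112.3 281.5]
gend [582.8 133.2 296.7]
cap [609.5 -25.8 195. ]
knob [ 579.  -151.6   94.1]
ff [508.3  94.1  72. ]
bb [725.2 130.6  72. ]
fr [ 568. -261.   72.]
towertop [596.3  53.1 205. ]
deck fit [ 0.18511251 99.68318625]
cover off 40.60292430862991 along [ 3.40396606 74.84914165] y [-141.07519567  -77.68703346]
deck fit [ 0.19596045 99.94577022]
cover off 41.279945998701116 along [ 1.63171869 74.48556132] y [-140.41803398  -79.10907486]
```

View pics/top_ov.png

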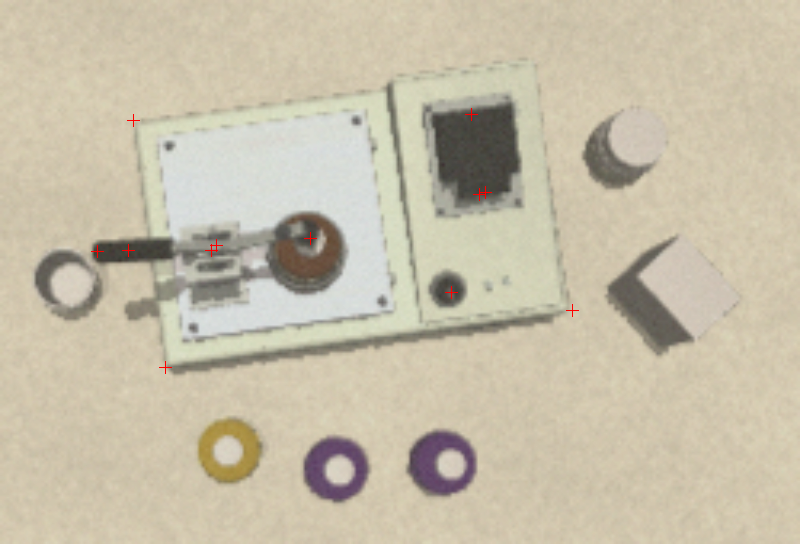

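View pics/scene_ov.png

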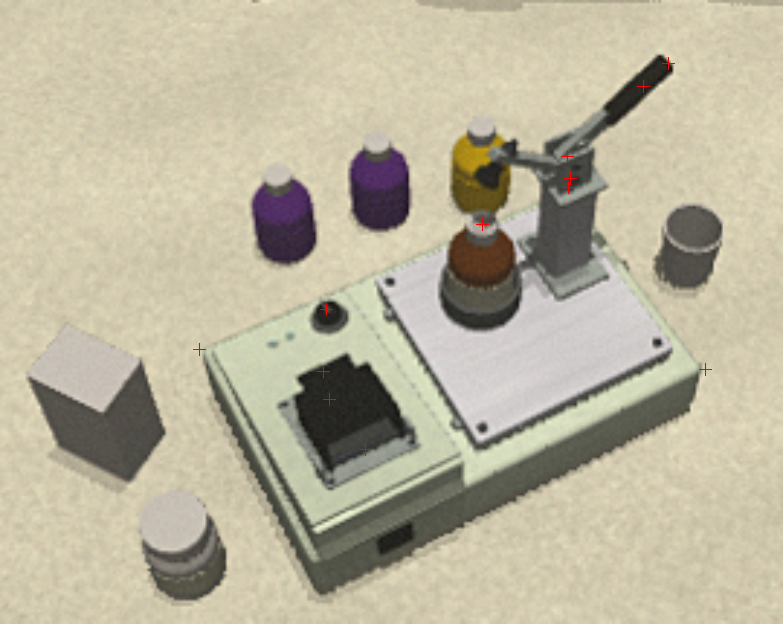

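```bash
python3 - <<'E'
from h import *
import pickle
o=ctrl.get_obs();M=R.from_rotvec(o["orientation"]).as_matrix();print(M.round(3))
print(np.array(pickle.load(open("wrist0.pkl","rb"))["hand_eye"]).round(2))
Rt=Rs@np.array([[1,0,0],[0,0,1],[0,-1,0]]).T  # cols: x=xs, y=-z
print(Rt.round(3)); dR=R.from_matrix(Rt@M.T).as_rotvec();print("turn",dR/np.pi)
for nm,p in dict(pre=[-30,245,275],con=[-30,211,275],fin=[-30,138.5,305]).items():
    P=S(p);print(nm,P.round(1),((P-o["ee_pos"])/80).round(3))
P=cloud(pickle.load(open("top0.pkl","rb")))
m=(P[...,0]>-200)&(P[...,0]<480)&(P[...,1]>200)&(P[...,1]<800)&(P[...,2]>30)
print("box heights",np.nanmax(P[240:320,25:120,2]),P[270,70],P[160,80])
E
```

```text
[[ 0.383 -0.    -0.924]
 [ 0.924 -0.001  0.383]
 [-0.001 -1.    -0.   ]]
[[   1.      0.     -0.     -0.74]
 [   0.     -0.24    0.97 -197.61]
 [   0.     -0.97   -0.24   66.86]
 [   0.      0.      0.      1.  ]]
[[ 0.986  0.     0.166]
 [ 0.166  0.    -0.986]
 [ 0.     1.     0.   ]]
turn [-7.82209382e-01 -6.22728670e-01  4.99217780e-04]
pre [576.4 171.4 275. ] [ 4.217 -5.07   1.094]
con [582.  137.9 275. ] [ 4.287 -5.489  1.094]
fin [594.   66.4 305. ] [ 4.438 -6.382  1.469]
box heights 332.88773968832015 [396.88595116 641.34491782 122.91775412] [694.37350886 648.61404647 101.03423431]
```

>>> {"name": "jog_arm", "arguments": {
  "steps": [
    {"turn": [0,0,-0.1],"dp": [0.2,-0.3,0.5],"claw": 0},
    {"turn": [0,0,-0.2],"dp": [0.5,-0.7,1],"claw": 0},
    {"turn": [0,0,-0.322],"dp": [0.9,-1,1],"claw": 0},
    {"turn": [0,0,-0.322],"dp": [0.9,-1,1],"claw": 0},
    {"turn": [0,0,-0.322],"dp": [0.9,-1,1],"claw": 0},
    {"turn": [0,0,-0.322],"dp": [0.9,-1,1],"claw": 0},
    {"turn": [0,0,-0.322],"dp": [0.9,-1,1],"claw": 0},
    {"turn": [0,0,-0.322],"dp": [0.9,-1,1],"claw": 0},
    {"turn": [0,0,-0.322],"dp": [0.9,-1,1],"claw": 0}
  ]
}}

```text
t: 0.9
ee_pos: [311.0, 496.7, 267.3]
orientation: [-1.568, -0.126, 0.128]
ft_force: [0.0, 0.4, 0.2]
width: 31.3
```

>>> {"name": "jog_arm", "arguments": {
  "steps": [
    {"turn": [0,0,0],"dp": [0.4,-0.5,0],"claw": 0},
    {"turn": [0,0,0],"dp": [0.8,-1,0],"claw": 0},
    {"turn": [0,0,0],"dp": [0.8,-1,0],"claw": 0}
  ]
}}

```text
t: 1.15
ee_pos: [376.3, 414.1, 266.9]
orientation: [-1.569, -0.129, 0.131]
ft_force: [-0.2, 0.7, 0.1]
width: 11.6
```

>>> {"name": "jog_arm", "arguments": {
  "steps": [
    {"turn": [0,0,0],"dp": [0.4,-0.5,0],"claw": 0},
    {"turn": [0,0,0],"dp": [0.8,-1,0],"claw": 0},
    {"turn": [0,0,0],"dp": [0.8,-1,0],"claw": 0}
  ]
}}

```text
t: 1.4
ee_pos: [442.0, 331.3, 266.8]
orientation: [-1.57, -0.131, 0.133]
ft_force: [0.2, 0.5, -0.3]
width: 0.4
```

>>> {"name": "jog_arm", "arguments": {
  "steps": [
    {"turn": [0,0,0],"dp": [0.4,-0.5,0],"claw": 0},
    {"turn": [0,0,0],"dp": [0.8,-1,0],"claw": 0},
    {"turn": [0,0,0],"dp": [0.8,-1,0],"claw": 0}
  ]
}}

```text
t: 1.65
ee_pos: [507.8, 248.3, 266.7]
orientation: [-1.571, -0.133, 0.135]
ft_force: [0.5, -0.1, 0.2]
width: 0.3
```

>>> {"name": "jog_arm", "arguments": {
  "steps": [
    {"turn": [0,0,0],"dp": [0.4,-0.45,0.05],"claw": 0},
    {"turn": [0,0,0],"dp": [0.86,-0.9,0.1],"claw": 0},
    {"turn": [0,0,0],"dp": [0.86,-0.9,0.1],"claw": 0},
    {"turn": [0,0,0],"dp": [0.86,-0.9,0.1],"claw": 0}
  ]
}}

```text
t: 1.98
ee_pos: [579.3, 173.3, 274.8]
orientation: [-1.571, -0.134, 0.133]
ft_force: [-0.0, -1.5, -0.7]
width: 0.3
```

```bash
python3 - <<'E'
from h import *
o=ctrl.get_obs();print(o["ee_pos"],toS(o["ee_pos"]).round(1),o["qpos"].round(2),R.from_rotvec(o["orientation"]).as_matrix().round(3))
d=cam("scene");save(d,"s1.png",(270,60,430,240),3.3)
d=cam("wrist");save(d,"w1.png")
E
```

```text
[579.27780544 173.34898893 274.8206363 ] [-26.8 246.4 274.8] [ 0.27  0.31  1.59 -0.    1.24  0.11] [[ 0.986  0.001 -0.169]
 [ 0.169 -0.005  0.986]
 [ 0.    -1.    -0.005]]
```

View pics/s1.png

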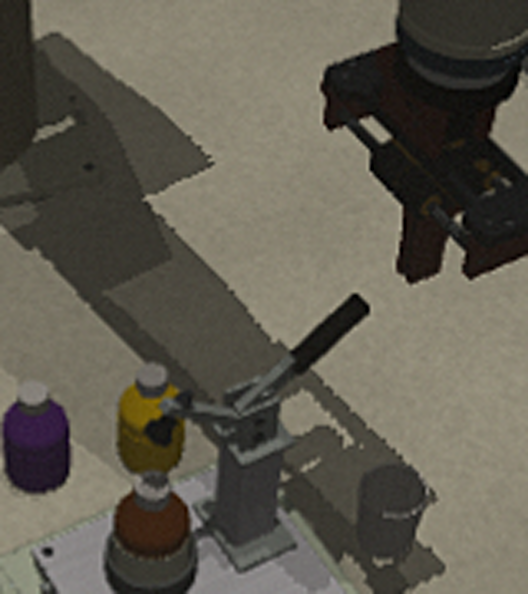

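View pics/w1.png

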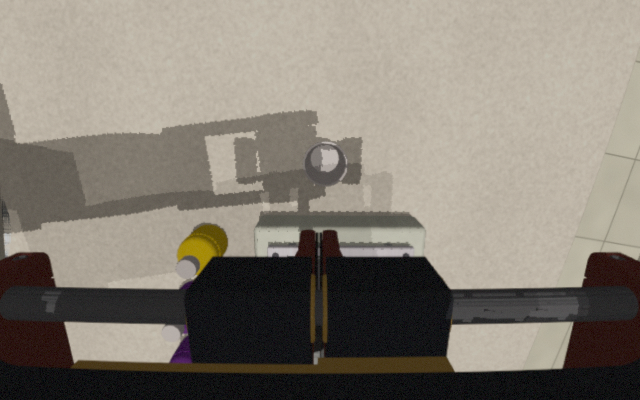

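```bash
python3 - <<'E'
from h import *
o=ctrl.get_obs();d=cam("scene")
M=R.from_rotvec(o["orientation"]).as_matrix();t=o["ee_pos"]
for p in [[0,0,0],[0,-80,0],[0,-120,0],[89,-80,0],[-89,-80,0]]:
    q=proj(d,t+M@np.array(p,float))[0];print(p,q.round(1),((q-[270,60])*3.3).round())
im=cv2.convertScaleAbs(d["img"][:,:,::-1],alpha=1.8)[40:220,290:480]
cv2.imwrite("pics/s1b.png",cv2.resize(im,None,fx=3.3,fy=3.3))
E
```

```text
[0, 0, 0] [394.7 151.8] [412. 303.]
[0, -80, 0] [399.7 126.4] [428. 219.]
[0, -120, 0] [402.3 112.6] [437. 174.]
[89, -80, 0] [424.5 152.9] [510. 306.]
[-89, -80, 0] [376.8 102.1] [352. 139.]
```

View pics/s1b.png

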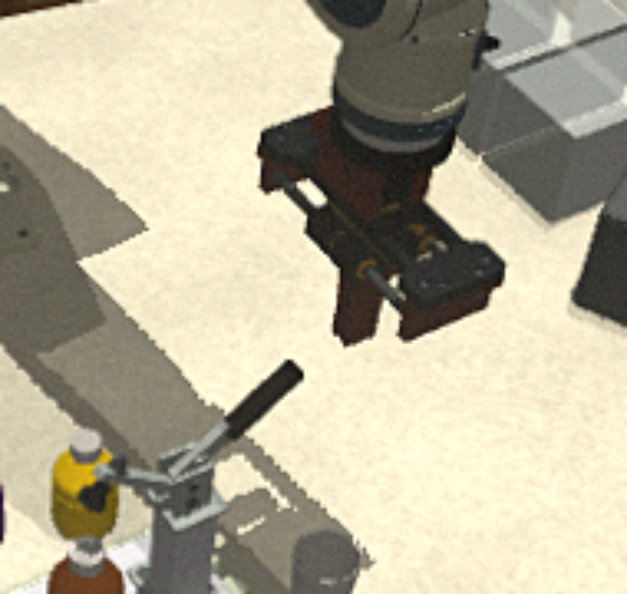

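```bash
python3 - <<'E'
from h import *
o=ctrl.get_obs();d=cam("scene");P=cloud(d);print(o["ee_pos"])
M=R.from_rotvec(o["orientation"]).as_matrix()
for v in range(126,152,2):
    print(v,[tuple(int(a) for a in P[v,u]) for u in (393,395,398,401)])
m=(P[...,1]>130)&(P[...,1]<215)&(P[...,0]>520)&(P[...,0]<640)&(P[...,2]>200)
q=(P[m]-o["ee_pos"])@M; print("tool coords max y",np.percentile(q[:,1],[50,90,97,99,100]))
im=cv2.resize(d["img"][110:170,370:440,::-1],None,fx=10,fy=10,interpolation=cv2.INTER_NEAREST);cv2.imwrite("pics/s1c.png",cv2.convertScaleAbs(im,alpha=1.8))
E
```

```text
[575.79820792 176.64652697 274.22517513]
126 [(567, 165, 350), (575, 165, 357), (584, 166, 365), (591, 169, 370)]
128 [(569, 164, 346), (574, 166, 350), (588, 164, 364), (590, 171, 363)]
130 [(571, 164, 342), (575, 167, 344), (585, 167, 354), (590, 172, 357)]
132 [(572, 164, 336), (577, 166, 340), (589, 166, 352), (586, 175, 346)]
134 [(573, 164, 332), (578, 166, 336), (587, 168, 344), (585, 177, 339)]
136 [(573, 165, 325), (580, 166, 331), (587, 169, 338), (583, 179, 330)]
138 [(573, 166, 318), (582, 166, 327), (585, 171, 328), (585, 179, 325)]
140 [(577, 164, 317), (583, 166, 322), (583, 173, 320), (586, 179, 320)]
142 [(577, 166, 310), (587, 164, 320), (585, 173, 315), (324, 355, 2)]
144 [(322, 329, 0), (583, 167, 309), (323, 346, -3), (332, 351, 3)]
146 [(330, 325, 0), (333, 330, 2), (335, 339, 0), (339, 348, 1)]
148 [(338, 321, 1), (337, 329, -2), (341, 337, -1), (347, 343, 3)]
150 [(344, 319, 0), (346, 324, 0), (348, 333, -1), (350, 343, -3)]
tool coords max y [-257.8336985  -133.88112943  -70.39181997  -46.02234084  -15.35782015]
```

View pics/s1c.png

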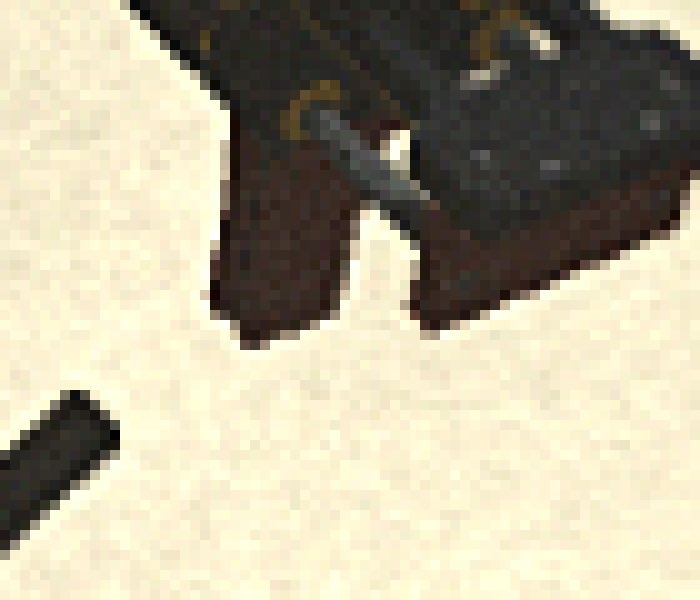

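```bash
python3 - <<'E'
from h import *
for i in range(2):
    o=ctrl.get_obs();d=cam("wrist");print(o["ee_pos"].round(1),o["t"],o["qpos"].round(4))
P=cloud(d);M=R.from_rotvec(o["orientation"]).as_matrix()
q=(P-o["ee_pos"])@M
for v in range(222,262,3): print(v,[tuple(q[v,u].round().astype(int)) for u in (300,306,312,318,326,332)])
cv2.imwrite("pics/w1c.png",cv2.convertScaleAbs(cv2.resize(d["img"][190:290,250:390,::-1],None,fx=5,fy=5,interpolation=cv2.INTER_NEAREST),alpha=1.8))
t=cam("top");P=cloud(t);q=(P-o["ee_pos"])@M
print(proj(t,o["ee_pos"]))
E
```

```text
[575.5 177.1 274.3] 2.1833 [ 0.2806  0.3058  1.5958 -0.0035  1.2426  0.1091]
[575.5 177.4 274.5] 2.2333 [ 0.2811  0.3056  1.5958 -0.0036  1.2425  0.1093]
222 [(np.int64(-26), np.int64(232), np.int64(-69)), (np.int64(-18), np.int64(232), np.int64(-69)), (np.int64(-10), np.int64(232), np.int64(-69)), (np.int64(-2), np.int64(233), np.int64(-70)), (np.int64(9), np.int64(231), np.int64(-69)), (np.int64(17), np.int64(232), np.int64(-69))]
225 [(np.int64(-25), np.int64(219), np.int64(-69)), (np.int64(-17), np.int64(221), np.int64(-70)), (np.int64(-9), np.int64(219), np.int64(-69)), (np.int64(-2), np.int64(218), np.int64(-69)), (np.int64(9), np.int64(219), np.int64(-69)), (np.int64(-9223372036854775808), np.int64(-9223372036854775808), np.int64(-9223372036854775808))]
228 [(np.int64(-25), np.int64(208), np.int64(-70)), (np.int64(-17), np.int64(207), np.int64(-69)), (np.int64(-9), np.int64(207), np.int64(-70)), (np.int64(-2), np.int64(207), np.int64(-69)), (np.int64(9), np.int64(207), np.int64(-70)), (np.int64(16), np.int64(208), np.int64(-70))]
231 [(np.int64(-24), np.int64(203), np.int64(-7
[... 2402 characters left out ...]
np.int64(11)), (np.int64(5), np.int64(-68), np.int64(11))]
258 [(np.int64(-5), np.int64(-122), np.int64(33)), (np.int64(-4), np.int64(-123), np.int64(33)), (np.int64(-4), np.int64(-72), np.int64(11)), (np.int64(-1), np.int64(-56), np.int64(4)), (np.int64(1), np.int64(-123), np.int64(33)), (np.int64(2), np.int64(-122), np.int64(33))]
261 [(np.int64(-5), np.int64(-123), np.int64(33)), (np.int64(-4), np.int64(-124), np.int64(33)), (np.int64(-4), np.int64(-75), np.int64(11)), (np.int64(-1), np.int64(-55), np.int64(2)), (np.int64(1), np.int64(-123), np.int64(33)), (np.int64(2), np.int64(-123), np.int64(33))]
[[242.36388708 201.69989546]]<stdin>:6: RuntimeWarning: invalid value encountered in cast
```

View pics/w1c.png

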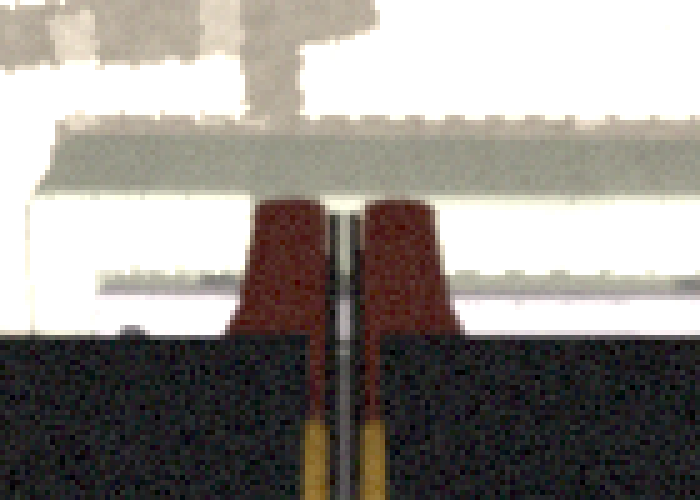

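>>> {"name": "jog_arm", "arguments": {
  "steps": [
    {"turn": [0,0,0],"dp": [0.03,-0.2,-0.03],"claw": 0},
    {"turn": [0,0,0],"dp": [0.05,-0.3,-0.06],"claw": 0},
    {"turn": [0,0,0],"dp": [0.07,-0.38,-0.06],"claw": 0},
    {"turn": [0,0,0],"dp": [0.08,-0.45,-0.06],"claw": 0},
    {"turn": [0,0,0],"dp": [0.08,-0.45,-0.06],"claw": 0}
  ]
}}

```text
t: 2.75
ee_pos: [582.2, 140.7, 270.0]
orientation: [-1.571, -0.135, 0.136]
ft_force: [-0.4, -0.6, 0.3]
width: 0.3
```

```bash
python3 - <<'E'
from h import *
o=ctrl.get_obs();print(o["ee_pos"].round(1),toS(o["ee_pos"]).round(1),o["ft_force"].round(2),o["moment"].round(3))
d=cam("scene");o=ctrl.get_obs();print(o["ft_force"].round(2),o["moment"].round(3))
cv2.imwrite("pics/s2.png",cv2.convertScaleAbs(cv2.resize(d["img"][110:230,310:430,::-1],None,fx=5,fy=5,interpolation=cv2.INTER_CUBIC),alpha=1.8))
E
```

```text
[582.2 140.7 270. ] [-29.3 213.8 270. ] [-0.4  -0.6   0.34] [-0.051  0.028 -0.07 ]
[-0.77  0.08 -0.32] [-0.046  0.038  0.032]
```

View pics/s2.png

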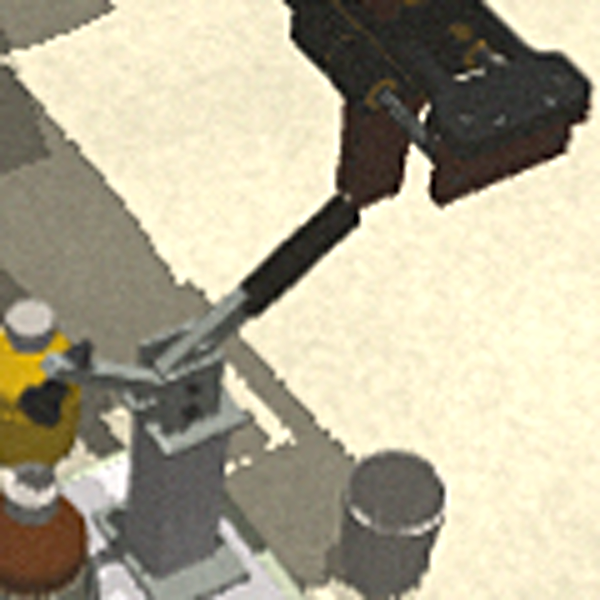

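>>> {"name": "jog_arm", "arguments": {
  "steps": [
    {"turn": [0,0,0],"dp": [-0.03,0.18,0],"claw": 0},
    {"turn": [0,0,0],"dp": [-0.03,0.18,-0.2],"claw": 0},
    {"turn": [0,0,0],"dp": [-0.03,0.18,-0.48],"claw": 0},
    {"turn": [0,0,0],"dp": [-0.03,0.18,-0.48],"claw": 0},
    {"turn": [0,0,0],"dp": [0.0,0,-0.48],"claw": 0},
    {"turn": [0,0,0],"dp": [0.03,-0.15,-0.46],"claw": 0},
    {"turn": [0,0,0],"dp": [0.05,-0.3,-0.43],"claw": 0},
    {"turn": [0,0,0],"dp": [0.05,-0.3,-0.43],"claw": 0}
  ]
}}

```text
t: 3.47
ee_pos: [588.7, 120.3, 241.1]
orientation: [-1.566, -0.143, 0.131]
ft_force: [1.4, 2.6, -1.6]
width: 0.5
```

```bash
python3 - <<'E'
from h import *
o=ctrl.get_obs();print(o["ee_pos"].round(1),toS(o["ee_pos"]).round(1),o["ft_force"].round(2),o["moment"].round(3))
d=cam("scene")
cv2.imwrite("pics/s3.png",cv2.convertScaleAbs(cv2.resize(d["img"][110:230,310:430,::-1],None,fx=5,fy=5,interpolation=cv2.INTER_CUBIC),alpha=1.8))
E
```

```text
[588.7 120.3 241.1] [-26.3 192.5 241.1] [ 1.41  2.63 -1.56] [ 0.285 -0.141 -0.014]
```

View pics/s3.png

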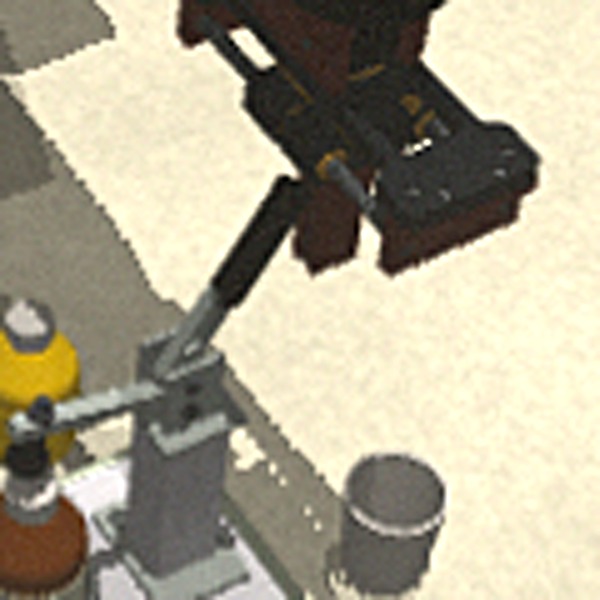

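>>> {"name": "jog_arm", "arguments": {
  "steps": [
    {"turn": [0,0,0],"dp": [0.02,-0.12,0.1],"claw": 0},
    {"turn": [0,0,0],"dp": [0.04,-0.24,0.18],"claw": 0},
    {"turn": [0,0,0],"dp": [0.06,-0.36,0.24],"claw": 0},
    {"turn": [0,0,0],"dp": [0.08,-0.46,0.28],"claw": 0},
    {"turn": [0,0,0],"dp": [0.09,-0.54,0.3],"claw": 0},
    {"turn": [0,0,0],"dp": [0.1,-0.62,0.3],"claw": 0},
    {"turn": [0,0,0],"dp": [0.11,-0.66,0.3],"claw": 0},
    {"turn": [0,0,0],"dp": [0.11,-0.66,0.3],"claw": 0}
  ]
}}

```text
t: 4.18
ee_pos: [596.6, 69.3, 264.1]
orientation: [-1.561, -0.139, 0.131]
ft_force: [-4.5, 17.9, 5.4]
width: 0.4
```

```bash
python3 - <<'E'
from h import *
o=ctrl.get_obs();print(o["ee_pos"].round(1),toS(o["ee_pos"]).round(1),o["ft_force"].round(2),o["moment"].round(3))
d=cam("scene")
cv2.imwrite("pics/s4.png",cv2.convertScaleAbs(cv2.resize(d["img"][110:230,290:410,::-1],None,fx=5,fy=5,interpolation=cv2.INTER_CUBIC),alpha=1.8))
E
```

```text
[596.6  69.3 264.1] [-27.  140.9 264.1] [-4.48 17.89  5.41] [ 2.701  0.688 -0.034]
```

View pics/s4.png

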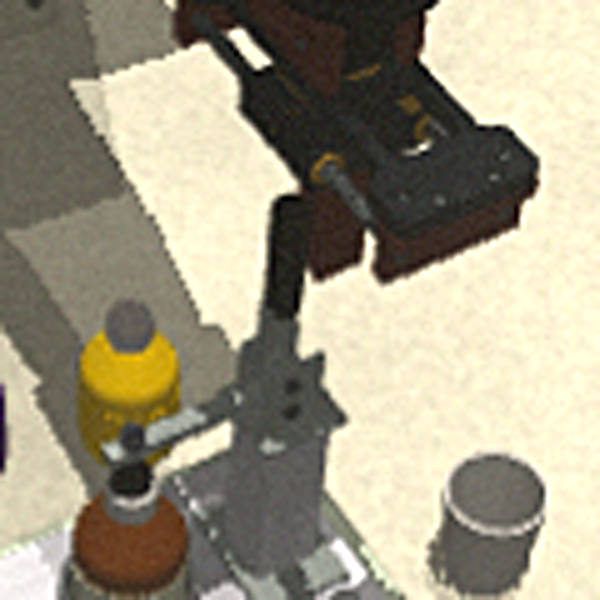

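>>> {"name": "jog_arm", "arguments": {
  "steps": [
    {"turn": [0,0,0],"dp": [0.005,-0.03,0],"claw": 0},
    {"turn": [0,0,0],"dp": [0.01,-0.05,0],"claw": 0},
    {"turn": [0,0,0],"dp": [0.01,-0.05,0],"claw": 0}
  ]
}}

```text
t: 4.48
ee_pos: [596.5, 69.6, 264.2]
orientation: [-1.553, -0.139, 0.132]
ft_force: [-4.1, 22.2, 3.3]
width: 0.2
```

>>> {"name": "jog_arm", "arguments": {
  "steps": [
    {"turn": [0,0,0],"dp": [0.01,-0.05,0],"claw": 0},
    {"turn": [0,0,0],"dp": [0.01,-0.08,0],"claw": 0},
    {"turn": [0,0,0],"dp": [0.01,-0.08,0],"claw": 0}
  ]
}}

```text
t: 4.73
ee_pos: [596.4, 70.1, 264.3]
orientation: [-1.541, -0.138, 0.133]
ft_force: [-4.7, 32.6, 2.0]
width: 0.0
```

>>> {"name": "jog_arm", "arguments": {
  "steps": [
    {"turn": [0,0,0],"dp": [-0.05,0.25,0],"claw": 0},
    {"turn": [0,0,0],"dp": [-0.1,0.6,0],"claw": 0},
    {"turn": [0,0,0],"dp": [-0.1,0.6,0],"claw": 0}
  ]
}}

```text
t: 4.98
ee_pos: [587.8, 120.6, 264.2]
orientation: [-1.54, -0.139, 0.134]
ft_force: [0.2, 0.7, 0.1]
width: 0.7
```

```bash
python3 - <<'E'
from h import *
o=ctrl.get_obs();print(o["ee_pos"].round(1),toS(o["ee_pos"]).round(1),o["ft_force"].round(2),o["orientation"].round(3))
d=cam("scene");t=cam("top")
for n in ([0,106],[0,80],[.05,106],[.1,106]):
    l=n[0];p=np.array([-30,120+n[1]*np.sin(l),235+n[1]*np.cos(l)]);print(n,proj(d,S(p)).round(1))
P=toS(cloud(d));x,y,z=P[...,0],P[...,1],P[...,2]
m=(np.abs(x+30)<20)&(y>100)&(y<150)&(z>270)&(z<350)
for a in range(275,350,10):
    k=m&(abs(z-a)<5)
    if k.sum(): print(a,k.sum(),y[k].min().round(1),np.median(y[k]).round(1),y[k].max().round(1))
cv2.imwrite("pics/s5.png",cv2.convertScaleAbs(cv2.resize(d["img"][110:230,290:410,::-1],None,fx=5,fy=5,interpolation=cv2.INTER_CUBIC),alpha=1.8))
E
```

```text
[587.8 120.6 264.2] [-27.1 192.9 264.2] [0.22 0.68 0.09] [-1.54  -0.139  0.134]
[0, 106] [[347.9 151.1]]
[0, 80] [[347.2 159.5]]
[0.05, 106] [[350.1 150.3]]
[0.1, 106] [[352.2 149.6]]
275 15 109.1 114.4 123.5
285 26 109.0 114.1 125.9
295 25 110.5 115.4 127.1
305 26 111.4 114.5 124.4
315 25 111.6 113.7 123.8
325 24 110.8 115.5 126.0
335 36 110.8 117.5 126.4
345 25 109.5 119.2 126.3
```

View pics/s5.png

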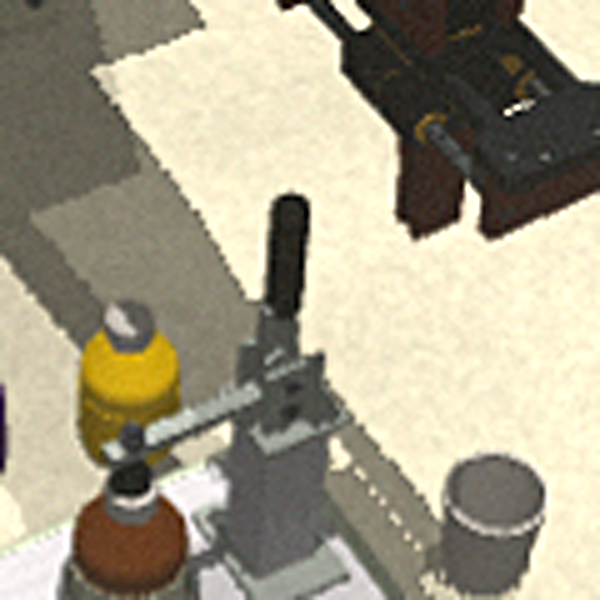

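```bash
cat >> h.py <<'E'
L=34.5; TH=np.radians(38)
def Rtool(th=TH):
    y=np.array([np.sin(th),0,-np.cos(th)]); x=np.array([0,-1,0.]); z=np.cross(x,y)
    return Rs@np.stack([x,y,z],1)
def reptcp(u,n,th=TH,yo=0,h=11):  # corner at deck coords (u,n)
    y=np.array([np.sin(th),0,-np.cos(th)]); up=np.cross([0,-1,0],y)
    return S(D0+[0,yo,0]+u*U+n*N-h*up+L*y)
def rel(P,Rg):
    o=ctrl.get_obs();M=R.from_rotvec(o["orientation"]).as_matrix()
    return ((P-o["ee_pos"])/80).round(3),(R.from_matrix(Rg@M.T).as_rotvec()/np.pi).round(3)
E
python3 - <<'E'
from h import *
for k,(u,n) in dict(high=(-90,90),A=(-35,21),B=(31,21)).items():
    P=reptcp(u,n);print(k,P.round(1),rel(P,Rtool()))
E
```

```text
high [ 572.  -189.3  133.4] (array([-0.204, -3.84 , -1.635]), array([ 0.185, -0.128, -0.483]))
A [ 639.2 -178.    77.3] (array([ 0.636, -3.698, -2.335]), array([ 0.185, -0.128, -0.483]))
B [ 702.8 -167.3   91. ] (array([ 1.432, -3.565, -2.164]), array([ 0.185, -0.128, -0.483]))
```

>>> {"name": "jog_arm", "arguments": {
  "steps": [
    {"turn": [0,0,0],"dp": [-0.5,0,0.2],"claw": 0},
    {"turn": [0,0,0],"dp": [-1,0,0.4],"claw": 0},
    {"turn": [0,0,0],"dp": [-1,0,0.4],"claw": 0}
  ]
}}

```text
t: 5.33
ee_pos: [504.6, 116.4, 297.7]
orientation: [-1.542, -0.138, 0.134]
ft_force: [-0.1, 0.0, -0.2]
width: 0.3
```

>>> {"name": "jog_arm", "arguments": {
  "steps": [
    {"turn": [0,0,0],"dp": [-0.5,0,0],"claw": 0},
    {"turn": [0,0,0],"dp": [-1,-0.3,0],"claw": 0},
    {"turn": [0,0,-0.05],"dp": [-1,-0.8,0],"claw": 0},
    {"turn": [0,0,-0.1],"dp": [-1,-1,0],"claw": 0},
    {"turn": [0,0,-0.1],"dp": [-1,-1,0],"claw": 0}
  ]
}}

```text
t: 5.75
ee_pos: [424.2, 32.7, 298.1]
orientation: [-1.546, 0.111, -0.123]
ft_force: [0.6, -0.2, 0.2]
width: 0.8
```

>>> {"name": "jog_arm", "arguments": {
  "steps": [
    {"turn": [0,0,-0.05],"dp": [0,-0.5,0],"claw": 0},
    {"turn": [0,0,-0.1],"dp": [0,-1,0],"claw": 0},
    {"turn": [0,0,-0.15],"dp": [0,-1,0],"claw": 0},
    {"turn": [0,0,-0.15],"dp": [0,-1,0],"claw": 0},
    {"turn": [0,0,-0.15],"dp": [0,-1,0],"claw": 0}
  ]
}}

```text
t: 6.17
ee_pos: [424.2, -49.5, 298.1]
orientation: [-1.495, 0.48, -0.501]
ft_force: [-0.4, -0.7, 0.3]
width: 0.7
```

>>> {"name": "jog_arm", "arguments": {
  "steps": [
    {"turn": [0,0,-0.05],"dp": [0,-0.5,0],"claw": 0},
    {"turn": [0,0,-0.1],"dp": [0,-1,0],"claw": 0},
    {"turn": [0,0,-0.15],"dp": [0,-1,0],"claw": 0},
    {"turn": [0,0,-0.2],"dp": [0,-1,0],"claw": 0},
    {"turn": [0,0,-0.25],"dp": [0,-1,0],"claw": 0},
    {"turn": [0,0,-0.25],"dp": [0,-1,0],"claw": 0},
    {"turn": [0,0,-0.25],"dp": [0,-1,0],"claw": 0}
  ]
}}

```text
t: 6.75
ee_pos: [424.1, -130.1, 298.0]
orientation: [-1.266, 1.076, -1.109]
ft_force: [0.2, 0.8, 0.1]
width: 0.5
```

```bash
python3 - <<'E'
from h import *
o=ctrl.get_obs();print(o["ee_pos"].round(1),o["qpos"].round(2),o["ft_force"].round(1))
for k,(u,n) in dict(high=(-90,90),A=(-35,21)).items():
    P=reptcp(u,n);print(k,P.round(1),rel(P,Rtool()))
E
```

```text
[ 424.1 -130.1  298. ] [-0.33  0.01  1.9   0.    1.21  1.09] [0.2 0.8 0.1]
high [ 572.  -189.3  133.4] (array([ 1.848, -0.74 , -2.058]), array([ 0.035, -0.201,  0.005]))
A [ 639.2 -178.    77.3] (array([ 2.688, -0.598, -2.759]), array([ 0.035, -0.201,  0.005]))
```

>>> {"name": "jog_arm", "arguments": {
  "steps": [
    {"turn": [0.007,-0.04,0.001],"dp": [0.2,-0.2,-0.1],"claw": 0},
    {"turn": [0.014,-0.08,0.002],"dp": [0.4,-0.4,-0.2],"claw": 0},
    {"turn": [0.021,-0.12,0.003],"dp": [0.6,-0.6,-0.4],"claw": 0},
    {"turn": [0.028,-0.16,0.004],"dp": [0.8,-0.7,-0.6],"claw": 0},
    {"turn": [0.035,-0.2,0.005],"dp": [0.9,-0.7,-0.7],"claw": 0},
    {"turn": [0.035,-0.2,0.005],"dp": [0.9,-0.7,-0.7],"claw": 0},
    {"turn": [0.035,-0.2,0.005],"dp": [0.9,-0.7,-0.7],"claw": 0}
  ]
}}

```text
t: 7.33
ee_pos: [494.3, -186.5, 239.8]
orientation: [-0.753, 0.635, -1.297]
ft_force: [-0.2, -0.4, -1.1]
width: 0.3
```

```bash
python3 - <<'E'
from h import *
o=ctrl.get_obs();print(o["ee_pos"].round(1),o["qpos"].round(2),o["ft_force"].round(1))
for k,(u,n) in dict(high=(-90,90),A=(-35,21)).items():
    P=reptcp(u,n);print(k,P.round(1),rel(P,Rtool()))
d=cam("wrist");save(d,"w2.png")
t=cam("scene")
cv2.imwrite("pics/s6.png",cv2.convertScaleAbs(cv2.resize(t["img"][120:330,170:420,::-1],None,fx=2.8,fy=2.8,interpolation=cv2.INTER_CUBIC),alpha=1.8))
E
```

```text
[ 494.3 -186.5  239.8] [-0.69  0.06  2.19  0.9   0.64  0.03] [-0.2 -0.4 -1.1]
high [ 572.  -189.3  133.4] (array([ 0.971, -0.035, -1.33 ]), array([ 0.   , -0.001, -0.001]))
A [ 639.2 -178.    77.3] (array([ 1.811,  0.106, -2.031]), array([ 0.   , -0.001, -0.001]))
```

View pics/s6.png

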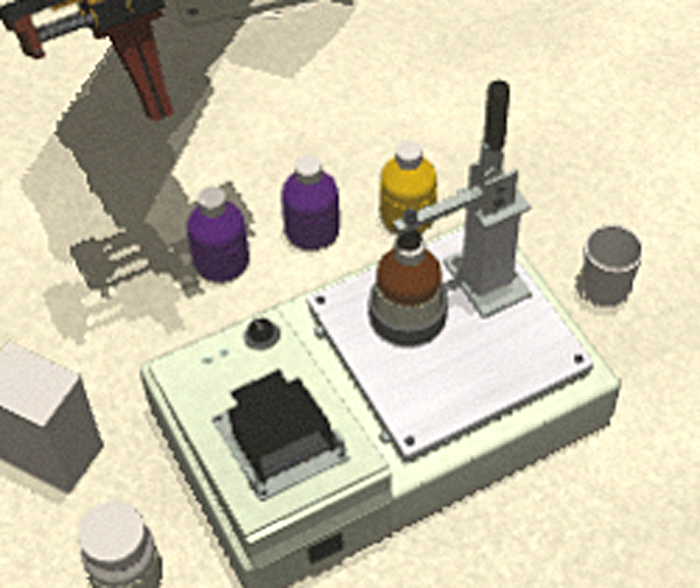

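View pics/w2.png

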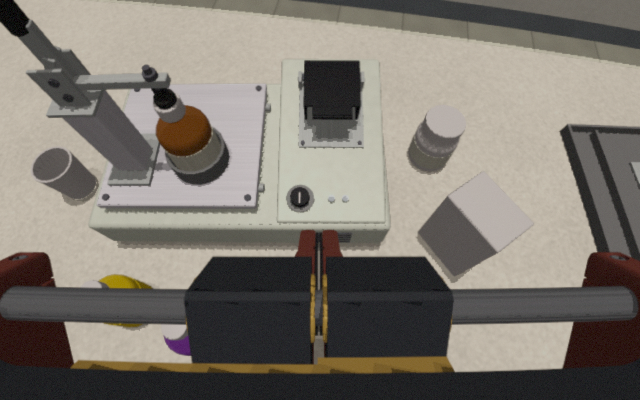

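```bash
python3 - <<'E'
from h import *
d=cam("wrist");o=ctrl.get_obs();W=cloud(d);P=toS(W)-D0
u=P@U;n=P@N;y=P[...,1]
M=R.from_rotvec(o["orientation"]).as_matrix();q=(W-o["ee_pos"])@M
m=np.zeros(u.shape,bool);m[55:150,290:375]=True
r=m&(n>35)&(n<50);print("roof n",np.median(n[r]),"u",np.percentile(u[r],[1,50,99]),"y",np.percentile(y[r],[1,99]))
dk=np.zeros(u.shape,bool);dk[150:180,300:370]=True;print("deck n",np.median(n[dk]))
f=m&(n>33)&(u<12);print("lip front u",np.percentile(u[f],[1,5,20]),"y",np.percentile(y[f],[2,98]))
kn=np.zeros(u.shape,bool);kn[185:212,285:315]=True;k=kn&(n>9);print("knob",u[k].mean(),y[k].mean(),np.median(n[k]))
t=np.zeros(u.shape,bool);t[228:250,295:345]=True;t&=(np.abs(q[...,2])<20);print("tip tool y max",np.percentile(q[t][:,1],[90,98]),"z",np.median(q[t][:,2]),"x",np.percentile(q[t][:,0],[1,99]))
cv2.imwrite("pics/w2c.png",cv2.convertScaleAbs(cv2.resize(d["img"][50:160,270:400,::-1],None,fx=5,fy=5,interpolation=cv2.INTER_CUBIC),alpha=1.8))
E
```

```text
roof n 41.38965243479118 u [ 0.28406453 37.14239771 71.88825848] y [-30.43948074  32.10586474]
deck n nan
lip front u [-0.48003607  0.06510402  1.05844991] y [-20.0427989   22.75617464]
knob -81.35509959067095 36.97392621026525 14.351929476497677
tip tool y max [-39.38350508 -36.54949342] z 9.73738357118932 x [-8.85918007  8.94686179]
```

View pics/w2c.png

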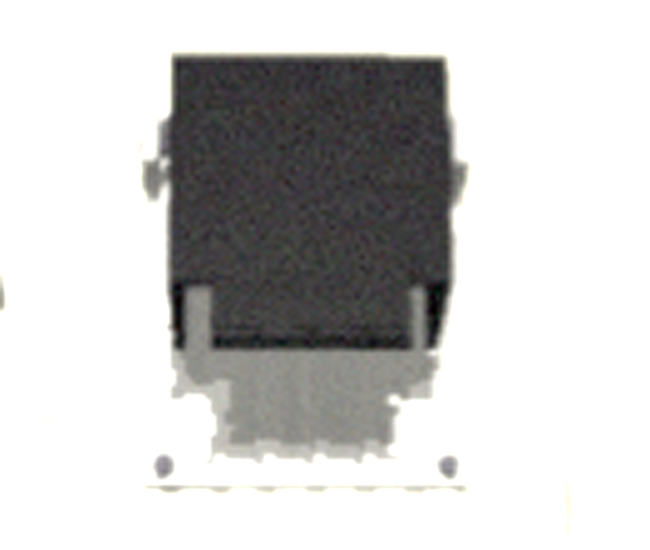

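>>> {"name": "jog_arm", "arguments": {
  "steps": [
    {"turn": [0,0,0],"dp": [0.4,0,-0.4],"claw": 0},
    {"turn": [0,0,0],"dp": [0.8,0,-0.8],"claw": 0},
    {"turn": [0,0,0],"dp": [0.8,0,-0.9],"claw": 0},
    {"turn": [0,0,0],"dp": [0.8,0,-0.9],"claw": 0}
  ]
}}

```text
t: 7.82
ee_pos: [560.6, -185.6, 167.2]
orientation: [-0.757, 0.637, -1.291]
ft_force: [-0.3, 0.0, 0.0]
width: 0.2
```

```bash
sed -i 's/^L=34.5/L=35.5/' h.py; python3 - <<'E'
from h import *
o=ctrl.get_obs();print(o["ee_pos"].round(1),o["qpos"].round(2),o["ft_force"].round(1))
for k,(u,n) in dict(A=(-35,22),A2=(-10,22),B=(31,22)).items():
    P=reptcp(u,n,yo=1);print(k,P.round(1),rel(P,Rtool()))
E
```

```text
[ 560.6 -185.6  167.2] [-0.59  0.28  2.14  1.13  0.48 -0.16] [-0.3  0.   0. ]
A [ 639.4 -176.9   77.5] (array([ 0.985,  0.108, -1.121]), array([ 0.   , -0.003, -0.002]))
A2 [ 663.5 -172.9   82.7] (array([ 1.286,  0.159, -1.056]), array([ 0.   , -0.003, -0.002]))
B [ 703.1 -166.2   91.2] (array([ 1.781,  0.242, -0.95 ]), array([ 0.   , -0.003, -0.002]))
```

>>> {"name": "jog_arm", "arguments": {
  "steps": [
    {"turn": [0,0,0],"dp": [0.35,0.05,-0.45],"claw": 0},
    {"turn": [0,0,0],"dp": [0.75,0.1,-0.9],"claw": 0},
    {"turn": [0,-0.002,0],"dp": [0.75,0.1,-0.9],"claw": 0},
    {"turn": [0,-0.002,0],"dp": [0.75,0.1,-0.9],"claw": 0}
  ]
}}

```text
t: 8.15
ee_pos: [621.8, -176.6, 94.0]
orientation: [-0.754, 0.632, -1.29]
ft_force: [-0.5, 0.1, -0.3]
width: 0.2
```

```bash
python3 - <<'E'
from h import *
o=ctrl.get_obs();print(o["ee_pos"].round(1),o["qpos"].round(2),o["ft_force"].round(1))
for k,(u,n) in dict(A=(-35,22),A2=(-10,22),B=(31,22)).items():
    P=reptcp(u,n,yo=1);print(k,P.round(1),rel(P,Rtool()))
d=cam("wrist");save(d,"w3.png",(200,0,460,260),3)
d=cam("scene");cv2.imwrite("pics/s7.png",cv2.convertScaleAbs(cv2.resize(d["img"][190:330,170:330,::-1],None,fx=4,fy=4,interpolation=cv2.INTER_CUBIC),alpha=1.8))
E
```

```text
[ 621.8 -176.6   94. ] [-0.5   0.48  2.07  1.46  0.4  -0.45] [-0.5  0.1 -0.3]
A [ 639.4 -176.9   77.5] (array([ 0.22 , -0.005, -0.206]), array([-0.   , -0.001, -0.003]))
A2 [ 663.5 -172.9   82.7] (array([ 0.522,  0.046, -0.141]), array([-0.   , -0.001, -0.003]))
B [ 703.1 -166.2   91.2] (array([ 1.016,  0.129, -0.035]), array([-0.   , -0.001, -0.003]))
```

View pics/w3.png

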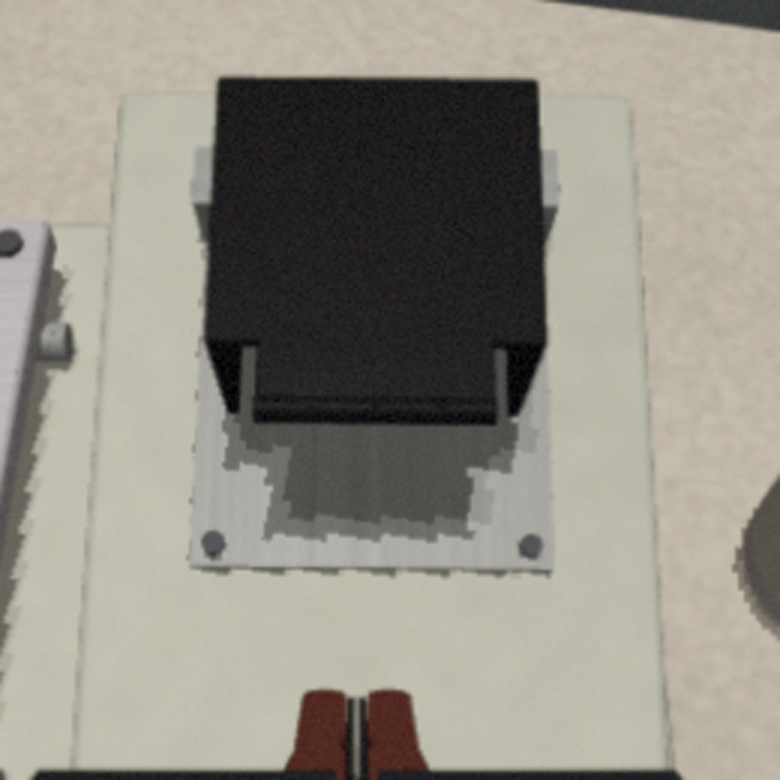

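View pics/s7.png

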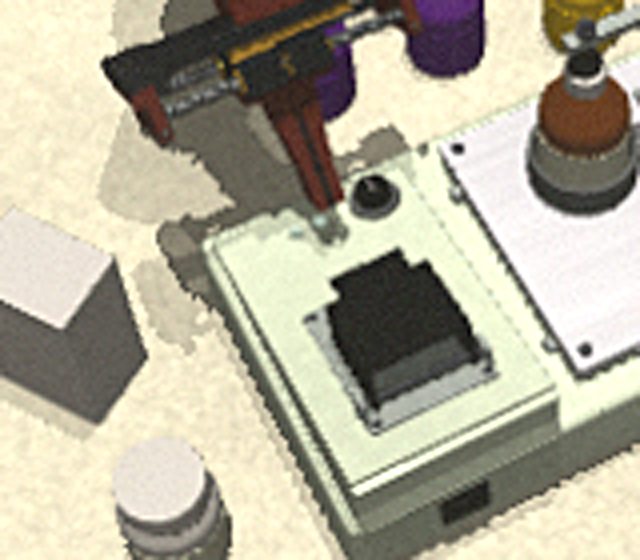

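>>> {"name": "jog_arm", "arguments": {
  "steps": [
    {"turn": [0,0,-0.001],"dp": [0.12,-0.02,-0.12],"claw": 0},
    {"turn": [0,0,-0.003],"dp": [0.22,-0.03,-0.2],"claw": 0},
    {"turn": [0,0,-0.003],"dp": [0.35,0,-0.18],"claw": 0},
    {"turn": [0,0,-0.003],"dp": [0.52,0.02,-0.14],"claw": 0},
    {"turn": [0,0,-0.003],"dp": [0.52,0.02,-0.14],"claw": 0},
    {"turn": [0,0,-0.003],"dp": [0.52,0.02,-0.14],"claw": 0}
  ]
}}

```text
t: 8.75
ee_pos: [662.9, -176.2, 87.5]
orientation: [-0.75, 0.631, -1.302]
ft_force: [0.1, -0.8, -0.8]
width: 0.4
```

```bash
python3 - <<'E'
from h import *
o=ctrl.get_obs();print(o["ee_pos"].round(1),o["qpos"].round(2),o["ft_force"].round(1))
for k,(u,n) in dict(A2=(-10,22),B0=(12,22),B=(31,22)).items():
    P=reptcp(u,n,yo=0);print(k,P.round(1),rel(P,Rtool()))
d=cam("wrist");save(d,"w4.png",(200,0,460,260),3)
d=cam("scene");cv2.imwrite("pics/s8.png",cv2.convertScaleAbs(cv2.resize(d["img"][190:330,170:330,::-1],None,fx=4,fy=4,interpolation=cv2.INTER_CUBIC),alpha=1.8))
E
```

```text
[ 662.9 -176.2   87.5] [-0.46  0.53  2.    1.45  0.37 -0.38] [ 0.1 -0.8 -0.8]
A2 [ 663.7 -173.9   82.7] (array([ 0.01 ,  0.029, -0.06 ]), array([0.001, 0.001, 0.   ]))
B0 [ 684.9 -170.3   87.3] (array([ 0.276,  0.074, -0.003]), array([0.001, 0.001, 0.   ]))
B [ 703.2 -167.2   91.2] (array([0.505, 0.112, 0.047]), array([0.001, 0.001, 0.   ]))
```

View pics/w4.png

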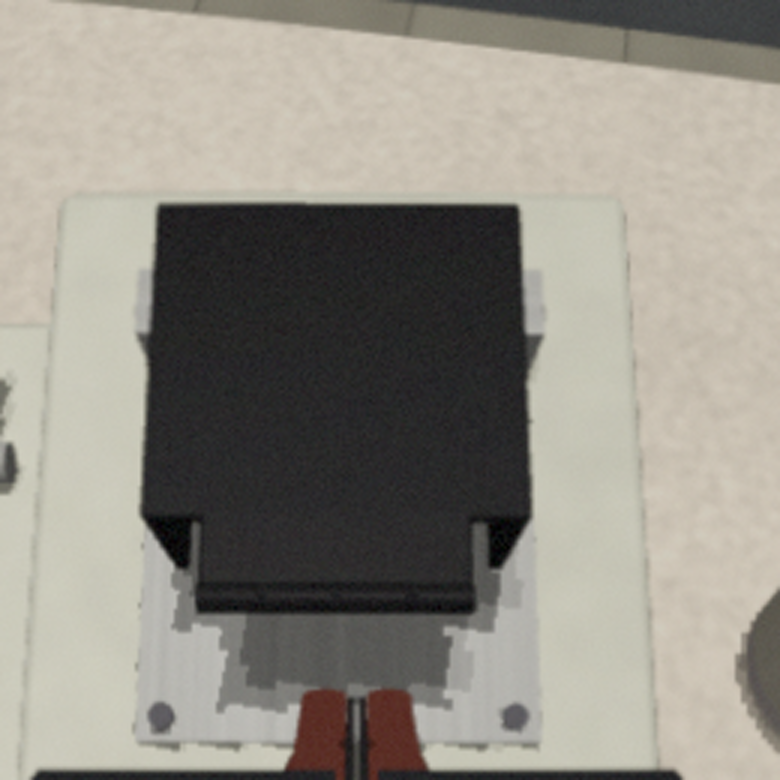

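View pics/s8.png

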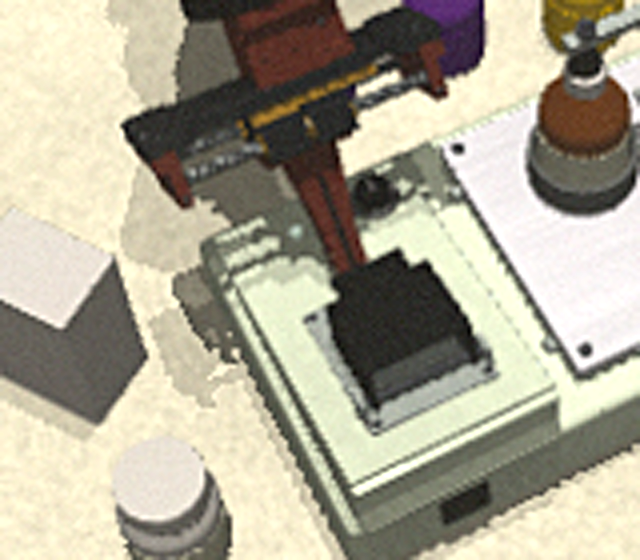

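>>> {"name": "jog_arm", "arguments": {
  "steps": [
    {"turn": [0,0,0],"dp": [0,0.04,-0.06],"claw": 0},
    {"turn": [0,0,0],"dp": [0.02,0.04,-0.06],"claw": 0},
    {"turn": [0,0,0],"dp": [0.1,0.06,-0.04],"claw": 0},
    {"turn": [0,0,0],"dp": [0.19,0.07,-0.02],"claw": 0},
    {"turn": [0,0,0],"dp": [0.27,0.08,0],"claw": 0},
    {"turn": [0,0,0],"dp": [0.27,0.08,0],"claw": 0}
  ]
}}

```text
t: 9.35
ee_pos: [683.5, -169.7, 86.5]
orientation: [-0.751, 0.633, -1.301]
ft_force: [-0.2, -0.4, -1.6]
width: 0.3
```

```bash
python3 - <<'E'
from h import *
o=ctrl.get_obs();print(o["ee_pos"].round(1),o["qpos"].round(2),o["ft_force"].round(1))
for k,(u,n) in dict(B0=(12,22),B=(31,22)).items():
    P=reptcp(u,n,yo=1);print(k,P.round(1),rel(P,Rtool()))
d=cam("wrist");save(d,"w5.png",(200,0,460,260),3)
d=cam("scene");cv2.imwrite("pics/s9.png",cv2.convertScaleAbs(cv2.resize(d["img"][190:330,170:330,::-1],None,fx=4,fy=4,interpolation=cv2.INTER_CUBIC),alpha=1.8))
E
```

```text
[ 683.5 -169.7   86.5] [-0.43  0.54  1.96  1.41  0.36 -0.32] [-0.2 -0.4 -1.6]
B0 [ 684.8 -169.3   87.3] (array([0.016, 0.005, 0.009]), array([ 0.001, -0.   ,  0.   ]))
B [ 703.1 -166.2   91.2] (array([0.245, 0.044, 0.059]), array([ 0.001, -0.   ,  0.   ]))
```

View pics/w5.png

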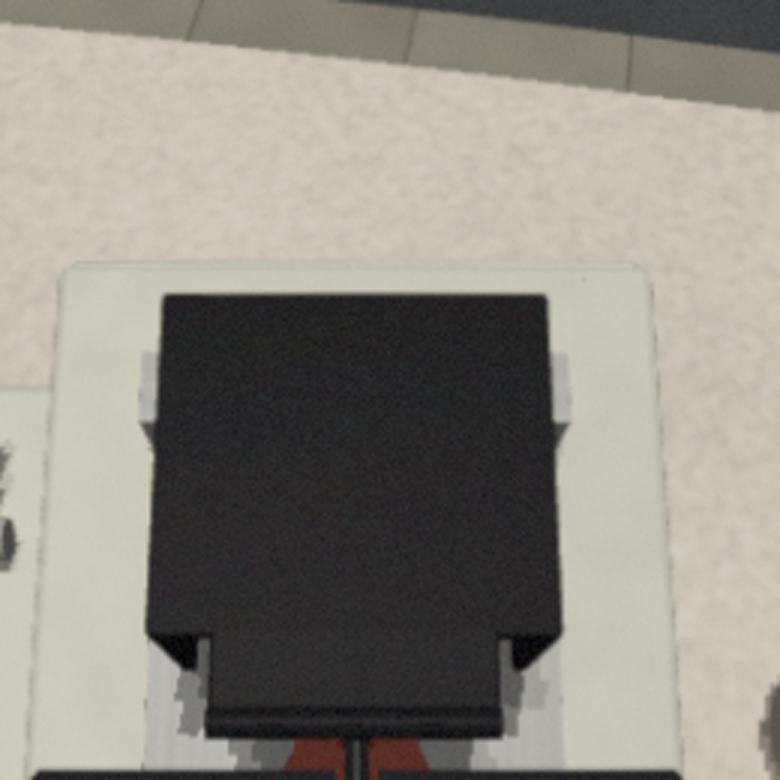

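View pics/s9.png

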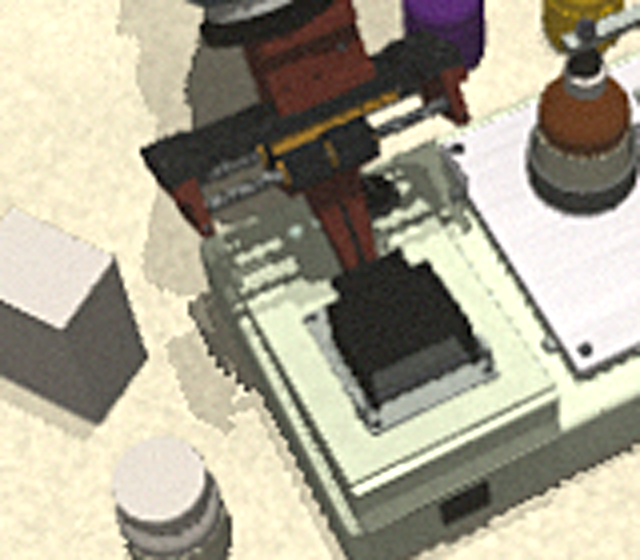

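```bash
python3 - <<'E'
from h import *
th=np.radians(33)
for k,(u,n) in dict(C0=(11,25),C1=(22,25),C=(33,25)).items():
    P=reptcp(u,n,th=th,yo=1);print(k,P.round(1),rel(P,Rtool(th)))
E
```

```text
C0 [ 680.1 -170.1   89. ] (array([-0.033, -0.006,  0.036]), array([-0.004,  0.027,  0.   ]))
C1 [ 690.7 -168.3   91.3] (array([0.1  , 0.017, 0.064]), array([-0.004,  0.027,  0.   ]))
C [ 701.4 -166.5   93.6] (array([0.233, 0.039, 0.093]), array([-0.004,  0.027,  0.   ]))
```

>>> {"name": "jog_arm", "arguments": {
  "steps": [
    {"turn": [-0.002,0.014,0],"dp": [-0.02,0,0.02],"claw": 0},
    {"turn": [-0.004,0.027,0],"dp": [-0.03,0,0.036],"claw": 0},
    {"turn": [-0.004,0.027,0],"dp": [-0.03,0,0.036],"claw": 0},
    {"turn": [-0.004,0.027,0],"dp": [0.02,0,0.05],"claw": 0},
    {"turn": [-0.004,0.027,0],"dp": [0.06,0.01,0.06],"claw": 0},
    {"turn": [-0.004,0.027,0],"dp": [0.1,0.02,0.064],"claw": 0},
    {"turn": [-0.004,0.027,0],"dp": [0.1,0.02,0.064],"claw": 0}
  ]
}}

```text
t: 10.03
ee_pos: [684.5, -168.5, 88.0]
orientation: [-0.825, 0.701, -1.278]
ft_force: [-27.1, -8.5, 6.8]
width: 0.5
```

```bash
python3 - <<'E'
from h import *
th=np.radians(33)
o=ctrl.get_obs();print(o["ee_pos"].round(1),o["qpos"].round(2),o["ft_force"].round(1))
for k,(u,n) in dict(C1=(22,25),C=(33,25)).items():
    P=reptcp(u,n,th=th,yo=1);print(k,P.round(1),rel(P,Rtool(th)))
d=cam("wrist");save(d,"w6.png",(200,0,460,260),3)
d=cam("scene");cv2.imwrite("pics/s10.png",cv2.convertScaleAbs(cv2.resize(d["img"][190:330,170:330,::-1],None,fx=4,fy=4,interpolation=cv2.INTER_CUBIC),alpha=1.8))
E
```

```text
[ 684.5 -168.5   88. ] [-0.4   0.53  1.91  0.97  0.36  0.14] [-27.1  -8.5   6.8]
C1 [ 690.7 -168.3   91.3] (array([0.078, 0.002, 0.04 ]), array([-0.   , -0.002,  0.001]))
C [ 701.4 -166.5   93.6] (array([0.21 , 0.025, 0.069]), array([-0.   , -0.002,  0.001]))
```

View pics/s10.png

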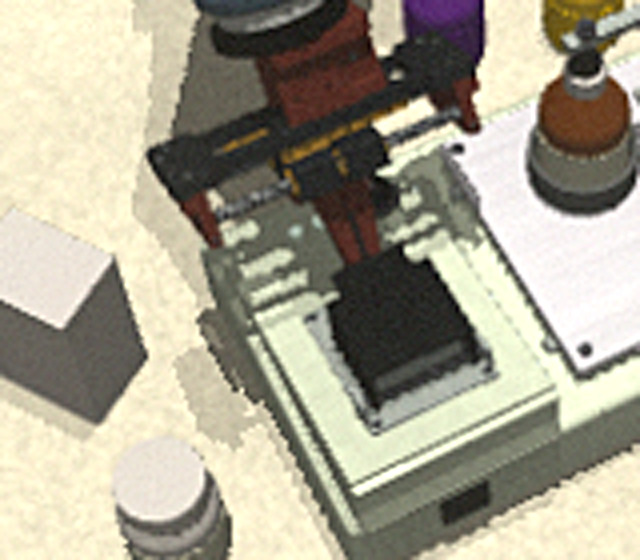

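View pics/w6.png

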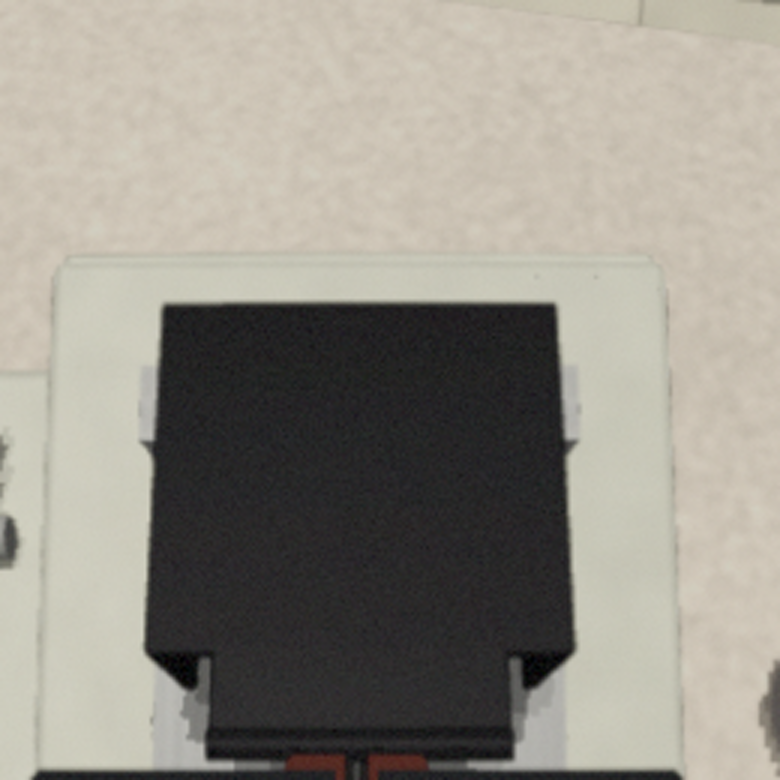

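```bash
python3 - <<'E'
from h import *
th=np.radians(50)
for k,(u,n) in dict(pre=(-14,24),E=(17,18)).items():
    P=reptcp(u,n,th=th,yo=1);print(k,P.round(1),rel(P,Rtool(th)))
E
```

```text
pre [ 666.1 -172.5   87.3] (array([-0.23 , -0.05 , -0.009]), array([ 0.015, -0.095,  0.001]))
E [ 697.2 -167.2   87.9] (array([ 0.159,  0.016, -0.002]), array([ 0.015, -0.095,  0.001]))
```

>>> {"name": "jog_arm", "arguments": {
  "steps": [
    {"turn": [0,0,0],"dp": [-0.2,-0.03,-0.02],"claw": 0},
    {"turn": [0,0,0],"dp": [-0.45,-0.08,-0.05],"claw": 0},
    {"turn": [0.007,-0.045,0],"dp": [-0.45,-0.08,-0.04],"claw": 0},
    {"turn": [0.015,-0.095,0.001],"dp": [-0.4,-0.08,-0.03],"claw": 0},
    {"turn": [0.015,-0.095,0.001],"dp": [-0.35,-0.07,-0.03],"claw": 0},
    {"turn": [0.015,-0.095,0.001],"dp": [-0.3,-0.06,-0.03],"claw": 0},
    {"turn": [0.015,-0.095,0.001],"dp": [-0.3,-0.06,-0.03],"claw": 0}
  ]
}}

```text
t: 10.72
ee_pos: [658.7, -168.4, 85.1]
orientation: [-0.604, 0.525, -1.317]
ft_force: [0.0, 0.7, 0.5]
width: 0.2
```

```bash
python3 - <<'E'
from h import *
th=np.radians(50)
o=ctrl.get_obs();print(o["ee_pos"].round(1),o["qpos"].round(2),o["ft_force"].round(1))
for k,(u,n) in dict(pre=(-14,20),E0=(0,18),E=(17,18),F1=(23,22),F2=(29,26),F3=(34,28)).items():
    P=reptcp(u,n,th=th,yo=1);print(k,P.round(1),rel(P,Rtool(th)))
d=cam("wrist");save(d,"w7.png",(200,0,460,260),3)
d=cam("scene");cv2.imwrite("pics/s11.png",cv2.convertScaleAbs(cv2.resize(d["img"][190:330,170:330,::-1],None,fx=4,fy=4,interpolation=cv2.INTER_CUBIC),alpha=1.8))
E
```

```text
[ 658.7 -168.4   85.1] [-0.51  0.58  2.08  1.94  0.54 -0.93] [0.  0.7 0.5]
pre [ 666.9 -172.3   83.4] (array([ 0.103, -0.049, -0.021]), array([-0.003, -0.014, -0.004]))
E0 [ 680.8 -170.    84.4] (array([ 0.277, -0.02 , -0.009]), array([-0.003, -0.014, -0.004]))
E [ 697.2 -167.2   87.9] (array([0.482, 0.015, 0.035]), array([-0.003, -0.014, -0.004]))
F1 [ 702.2 -166.4   93.1] (array([0.544, 0.025, 0.1  ]), array([-0.003, -0.014, -0.004]))
F2 [ 707.2 -165.5   98.2] (array([0.606, 0.035, 0.164]), array([-0.003, -0.014, -0.004]))
F3 [ 711.6 -164.8  101.2] (array([0.661, 0.045, 0.202]), array([-0.003, -0.014, -0.004]))
```

View pics/s11.png

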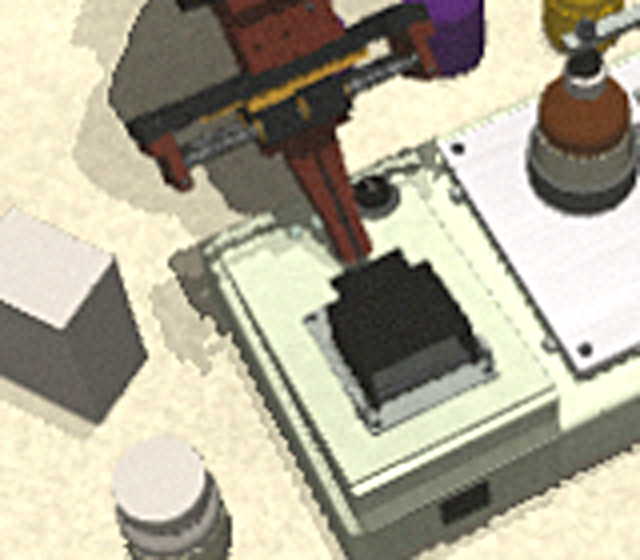

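View pics/w7.png

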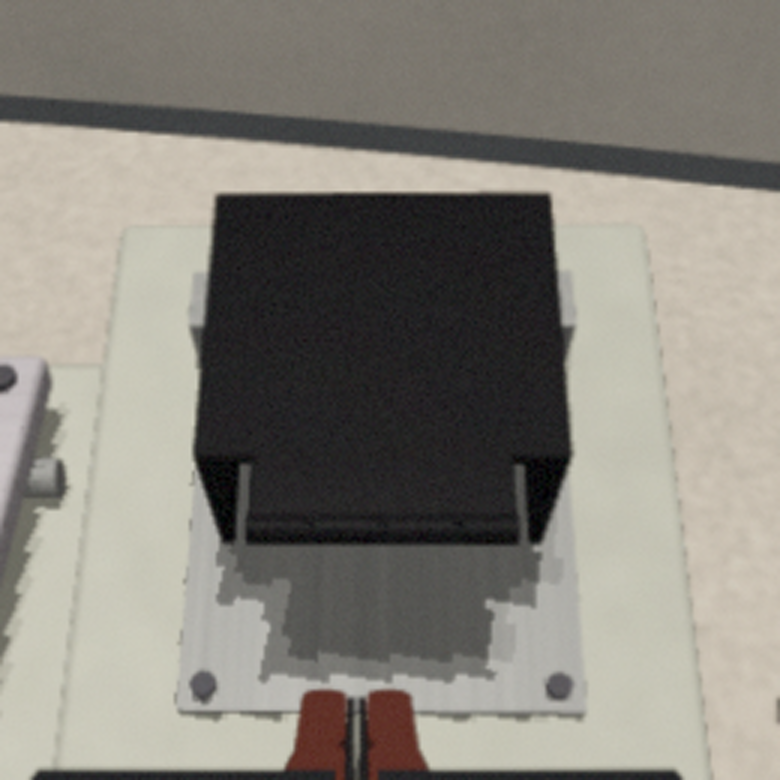

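>>> {"name": "jog_arm", "arguments": {
  "steps": [
    {"turn": [-0.003,-0.014,-0.004],"dp": [0.1,-0.05,-0.02],"claw": 0},
    {"turn": [-0.003,-0.014,-0.004],"dp": [0.1,-0.05,-0.02],"claw": 0},
    {"turn": [-0.003,-0.014,-0.004],"dp": [0.2,-0.03,-0.015],"claw": 0},
    {"turn": [-0.003,-0.014,-0.004],"dp": [0.28,-0.02,-0.01],"claw": 0},
    {"turn": [-0.003,-0.014,-0.004],"dp": [0.38,0,0.01],"claw": 0},
    {"turn": [-0.003,-0.014,-0.004],"dp": [0.48,0.015,0.035],"claw": 0},
    {"turn": [-0.003,-0.014,-0.004],"dp": [0.48,0.015,0.035],"claw": 0}
  ]
}}

```text
t: 11.4
ee_pos: [697.0, -165.8, 86.7]
orientation: [-0.58, 0.493, -1.339]
ft_force: [-0.4, -0.0, 0.8]
width: 0.9
```

```bash
python3 - <<'E'
from h import *
th=np.radians(50)
o=ctrl.get_obs();print(o["ee_pos"].round(1),o["qpos"].round(2),o["ft_force"].round(1))
for k,(u,n) in dict(E=(17,18),F1=(23,22),F2=(29,26),F3=(34,28)).items():
    P=reptcp(u,n,th=th,yo=1);print(k,P.round(1),rel(P,Rtool(th)))
d=cam("wrist");save(d,"w8.png",(200,0,460,260),3)
d=cam("scene");cv2.imwrite("pics/s12.png",cv2.convertScaleAbs(cv2.resize(d["img"][190:330,170:330,::-1],None,fx=4,fy=4,interpolation=cv2.INTER_CUBIC),alpha=1.8))
E
```

```text
[ 697.  -165.8   86.7] [-0.47  0.61  2.03  2.04  0.54 -0.98] [-0.4 -0.   0.8]
E [ 697.2 -167.2   87.9] (array([ 0.003, -0.017,  0.015]), array([-0.   , -0.002, -0.001]))
F1 [ 702.2 -166.4   93.1] (array([ 0.065, -0.007,  0.08 ]), array([-0.   , -0.002, -0.001]))
F2 [ 707.2 -165.5   98.2] (array([0.127, 0.004, 0.144]), array([-0.   , -0.002, -0.001]))
F3 [ 711.6 -164.8  101.2] (array([0.182, 0.013, 0.182]), array([-0.   , -0.002, -0.001]))
```

View pics/w8.png

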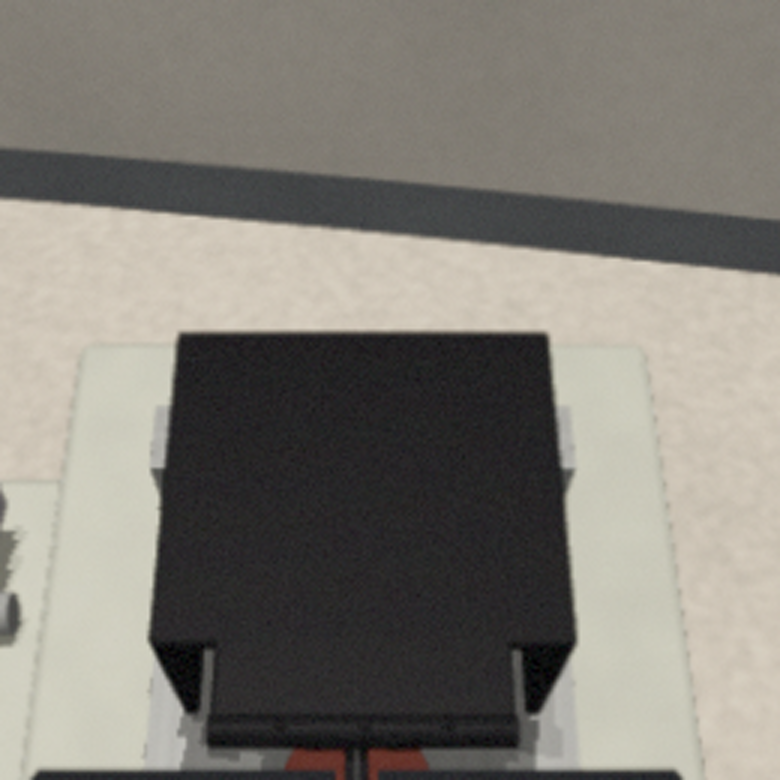

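>>> {"name": "jog_arm", "arguments": {
  "steps": [
    {"turn": [0,0,0],"dp": [0.005,0,0.05],"claw": 0},
    {"turn": [0,0,0],"dp": [0.015,0,0.1],"claw": 0},
    {"turn": [0,0,0],"dp": [0.015,0,0.1],"claw": 0}
  ]
}}

```text
t: 11.75
ee_pos: [695.6, -165.7, 93.6]
orientation: [-0.582, 0.496, -1.339]
ft_force: [-1.9, -0.2, -1.7]
width: 0.6
```

```bash
python3 - <<'E'
from h import *
th=np.radians(50)
o=ctrl.get_obs();print(o["ee_pos"].round(1),o["qpos"].round(2),o["ft_force"].round(1))
for k,(u,n) in dict(F1=(23,26),F2=(29,26),F3=(34,28)).items():
    P=reptcp(u,n,th=th,yo=1);print(k,P.round(1),rel(P,Rtool(th)))
d=cam("wrist");save(d,"w9.png",(200,0,460,260),3)
d=cam("scene");cv2.imwrite("pics/s13.png",cv2.convertScaleAbs(cv2.resize(d["img"][190:330,170:330,::-1],None,fx=4,fy=4,interpolation=cv2.INTER_CUBIC),alpha=1.8))
E
```

```text
[ 695.6 -165.7   93.6] [-0.47  0.6   2.04  2.01  0.53 -0.95] [-1.9 -0.2 -1.7]
F1 [ 701.4 -166.5   97. ] (array([ 0.072, -0.011,  0.042]), array([-0.001, -0.003, -0.   ]))
F2 [ 707.2 -165.5   98.2] (array([0.144, 0.001, 0.058]), array([-0.001, -0.003, -0.   ]))
F3 [ 711.6 -164.8  101.2] (array([0.199, 0.011, 0.095]), array([-0.001, -0.003, -0.   ]))
```

View pics/w9.png

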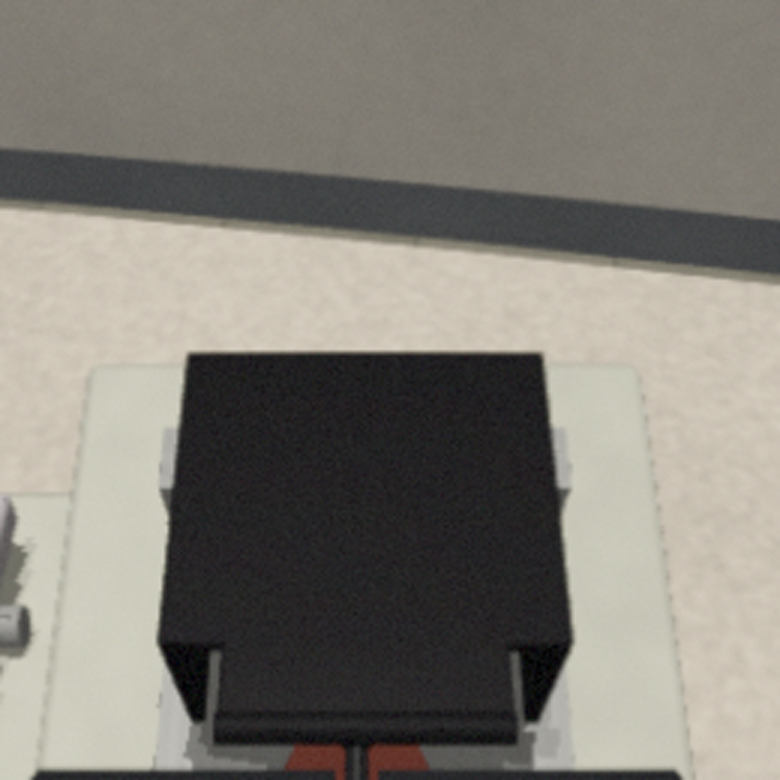

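View pics/s13.png

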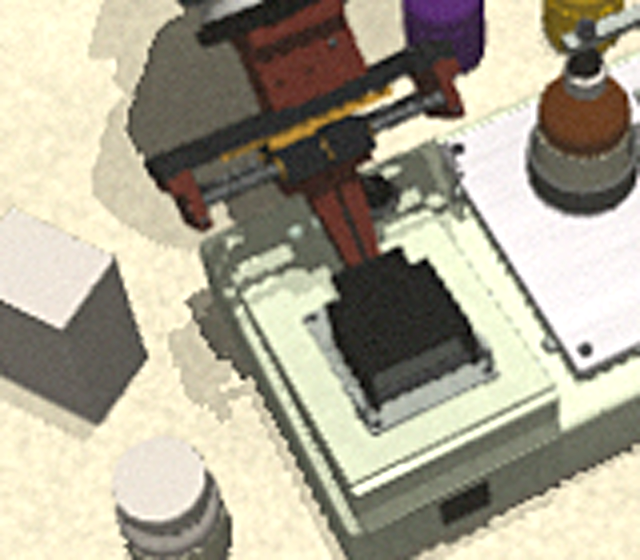

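>>> {"name": "jog_arm", "arguments": {
  "steps": [
    {"turn": [0,0,0],"dp": [0.03,0,0.04],"claw": 0},
    {"turn": [0,0,0],"dp": [0.06,0,0.07],"claw": 0},
    {"turn": [0,0,0],"dp": [0.09,0,0.08],"claw": 0},
    {"turn": [0,0,0],"dp": [0.12,0,0.085],"claw": 0},
    {"turn": [0,0,0],"dp": [0.12,0,0.085],"claw": 0}
  ]
}}

```text
t: 12.27
ee_pos: [706.1, -165.9, 100.8]
orientation: [-0.581, 0.495, -1.339]
ft_force: [-1.2, 0.5, -1.4]
width: 0.7
```

```bash
python3 - <<'E'
from h import *
th=np.radians(50)
o=ctrl.get_obs();print(o["ee_pos"].round(1),o["qpos"].round(2),o["ft_force"].round(1))
for k,(u,n) in dict(F2=(29,26),F3=(34,28)).items():
    P=reptcp(u,n,th=th,yo=1);print(k,P.round(1),rel(P,Rtool(th)))
d=cam("wrist");save(d,"w10.png",(200,0,460,260),3)
W=cloud(d);P=toS(W)-D0;u=P@U;n=P@N
for v in range(120,245,15): print(v,u[v,320].round(1),n[v,320].round(1))
d=cam("scene");cv2.imwrite("pics/s14.png",cv2.convertScaleAbs(cv2.resize(d["img"][190:330,170:330,::-1],None,fx=4,fy=4,interpolation=cv2.INTER_CUBIC),alpha=1.8))
E
```

```text
[ 706.1 -165.9  100.8] [-0.46  0.59  2.02  1.98  0.52 -0.91] [-1.2  0.5 -1.4]
F2 [ 707.2 -165.5   98.2] (array([ 0.014,  0.004, -0.032]), array([-0.001, -0.002, -0.   ]))
F3 [ 711.6 -164.8  101.2] (array([0.069, 0.014, 0.006]), array([-0.001, -0.002, -0.   ]))
120 231.9 -148.1
135 78.5 40.1
150 67.1 43.1
165 57.1 45.1
180 47.0 48.2
195 38.8 48.9
210 30.2 51.6
225 22.5 53.1
240 15.1 55.1
```

View pics/s14.png

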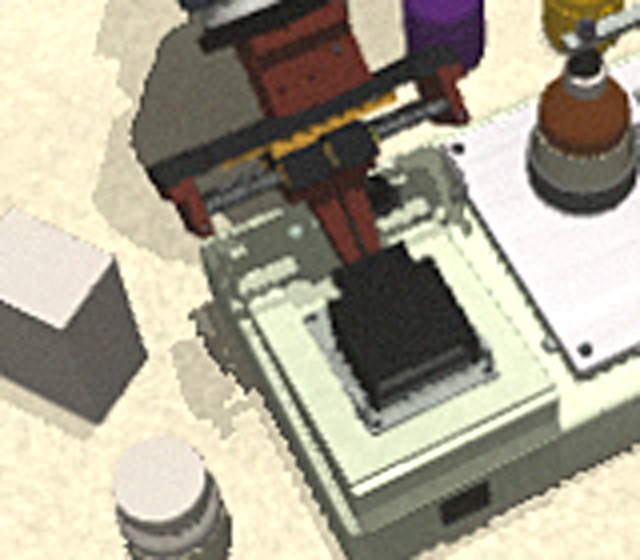

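>>> {"name": "jog_arm", "arguments": {
  "steps": [
    {"turn": [0,0,0],"dp": [0.03,0.005,-0.01],"claw": 0},
    {"turn": [0,0,0],"dp": [0.05,0.01,-0.03],"claw": 0},
    {"turn": [0,0,0],"dp": [0.07,0.01,-0.045],"claw": 0},
    {"turn": [0,0,0],"dp": [0.07,0.01,-0.045],"claw": 0},
    {"turn": [0,0,0],"dp": [0.07,0.01,-0.045],"claw": 0}
  ]
}}

```text
t: 12.78
ee_pos: [711.3, -165.0, 96.8]
orientation: [-0.581, 0.495, -1.339]
ft_force: [-3.2, -0.1, 1.6]
width: 0.7
```

```bash
python3 - <<'E'
from h import *
th=np.radians(50)
o=ctrl.get_obs();print(o["ee_pos"].round(1),o["qpos"].round(2),o["ft_force"].round(1))
for k,(u,n) in dict(F2=(33,24),X=(20,24),out=(-25,26)).items():
    P=reptcp(u,n,th=th,yo=1);print(k,P.round(1),rel(P,Rtool(th)))
d=cam("wrist");save(d,"w10.png",(200,0,460,260),3)
W=cloud(d);P=toS(W)-D0;u=P@U;n=P@N
for v in range(135,245,15): print(v,u[v,320].round(1),n[v,320].round(1))
E
```

```text
[ 711.3 -165.    96.8] [-0.46  0.6   2.01  1.99  0.51 -0.91] [-3.2 -0.1  1.6]
F2 [ 711.4 -164.8   97.1] (array([0.001, 0.002, 0.004]), array([-0.001, -0.002, -0.   ]))
X [ 698.9 -166.9   94.4] (array([-0.155, -0.024, -0.03 ]), array([-0.001, -0.002, -0.   ]))
out [ 655.1 -174.3   87. ] (array([-0.703, -0.116, -0.122]), array([-0.001, -0.002, -0.   ]))
135 207.0 -143.1
150 69.6 41.2
165 59.6 43.5
180 49.4 47.1
195 40.8 49.3
210 32.6 51.5
225 25.1 53.2
240 18.0 54.9
```

View pics/w10.png

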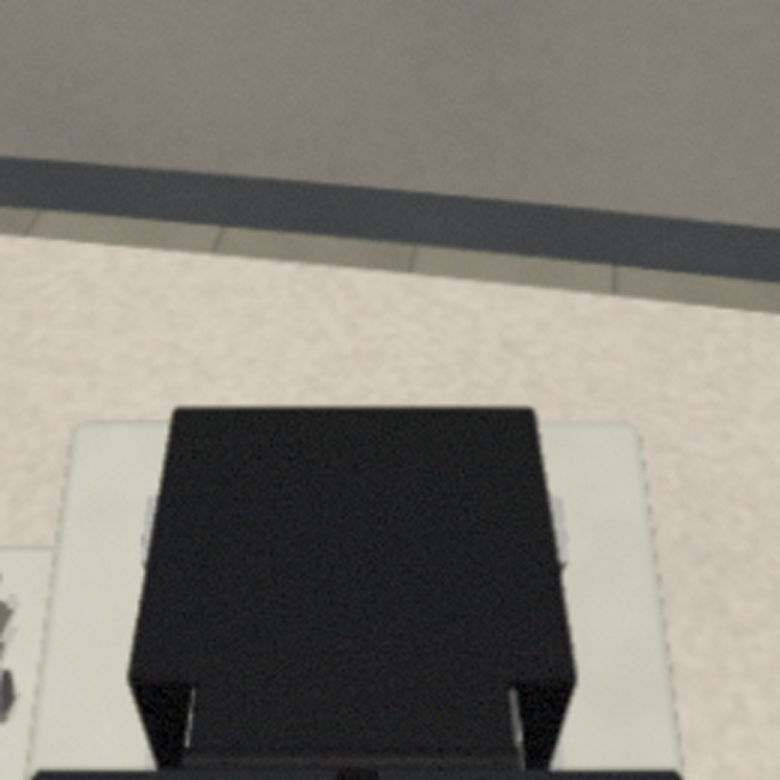

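>>> {"name": "jog_arm", "arguments": {
  "steps": [
    {"turn": [0,0,0],"dp": [0.02,0.003,0.004],"claw": 0},
    {"turn": [0,0,0],"dp": [0.045,0.008,0.008],"claw": 0},
    {"turn": [0,0,0],"dp": [0.045,0.008,0.008],"claw": 0}
  ]
}}

```text
t: 13.08
ee_pos: [712.5, -164.6, 96.3]
orientation: [-0.584, 0.499, -1.34]
ft_force: [-19.9, -2.6, 9.8]
width: 0.6
```

>>> {"name": "jog_arm", "arguments": {
  "steps": [
    {"turn": [0,0,0],"dp": [-0.1,-0.02,-0.02],"claw": 0},
    {"turn": [0,0,0],"dp": [-0.25,-0.05,-0.04],"claw": 0},
    {"turn": [0,0,0],"dp": [-0.4,-0.07,-0.07],"claw": 0},
    {"turn": [0,0,0],"dp": [-0.55,-0.1,-0.1],"claw": 0},
    {"turn": [0,0,0],"dp": [-0.75,-0.12,-0.11],"claw": 0},
    {"turn": [0,0,0],"dp": [-0.75,-0.12,-0.11],"claw": 0},
    {"turn": [0,0,0],"dp": [-0.75,-0.12,-0.11],"claw": 0}
  ]
}}

```text
t: 13.67
ee_pos: [652.3, -174.6, 87.6]
orientation: [-0.583, 0.499, -1.341]
ft_force: [0.4, 0.3, 0.5]
width: 0.8
```

```bash
python3 - <<'E'
from h import *
o=ctrl.get_obs();print(o["ee_pos"].round(1),o["qpos"].round(2),o["ft_force"].round(1))
d=cam("wrist");save(d,"w11.png",(150,0,500,260),2.2)
W=cloud(d);P=toS(W)-D0;u=P@U;n=P@N
for v in range(60,200,15): print(v,u[v,320].round(1),n[v,320].round(1))
d=cam("scene");cv2.imwrite("pics/s15.png",cv2.convertScaleAbs(cv2.resize(d["img"][190:330,170:330,::-1],None,fx=4,fy=4,interpolation=cv2.INTER_CUBIC),alpha=1.8))
E
```

```text
[ 652.3 -174.6   87.6] [-0.53  0.58  2.11  2.03  0.58 -1.03] [0.4 0.3 0.5]
60 286.6 -160.4
75 62.9 40.8
90 50.7 41.9
105 40.5 41.4
120 30.4 41.2
135 20.9 40.9
150 11.4 41.2
165 1.3 43.3
180 13.2 3.7
195 2.7 4.1
```

View pics/w11.png

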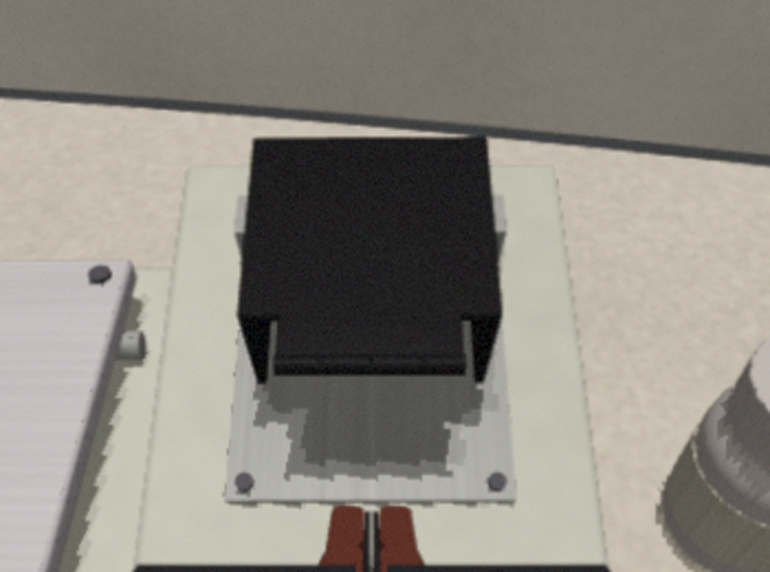

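View pics/s15.png

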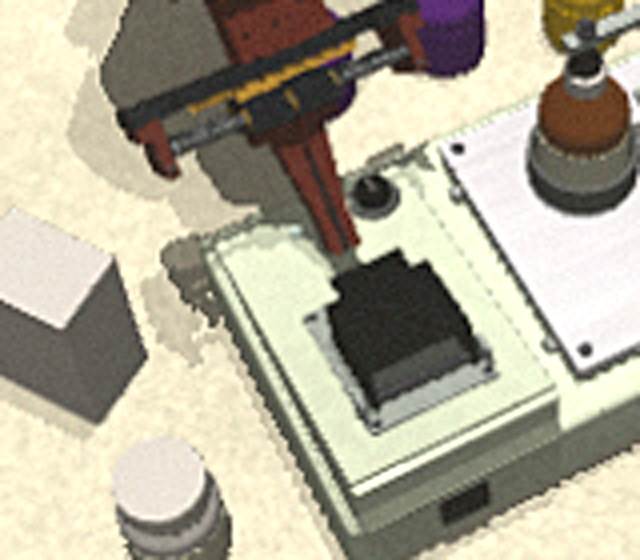

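The cover is shut again: its roof lies flat at about 41 mm off the deck. Next I back off and look under the lip from a low angle to check the toggle.

>>> {"name": "jog_arm", "arguments": {
  "steps": [
    {"turn": [0,0,0],"dp": [-0.3,-0.05,0.1],"claw": 0},
    {"turn": [0,0,0],"dp": [-0.7,-0.12,0.5],"claw": 0},
    {"turn": [0,0,0],"dp": [-1,-0.17,1],"claw": 0},
    {"turn": [0,0,0],"dp": [-1,-0.17,1],"claw": 0},
    {"turn": [0,0,0],"dp": [-1,-0.17,1],"claw": 0}
  ]
}}

```text
t: 14.18
ee_pos: [574.2, -189.4, 171.4]
orientation: [-0.582, 0.492, -1.343]
ft_force: [0.7, -0.0, -0.1]
width: 0.3
```

>>> {"name": "jog_arm", "arguments": {
  "steps": [
    {"turn": [0.006,-0.035,0],"dp": [0,0,0],"claw": 0},
    {"turn": [0.012,-0.07,0],"dp": [0,0,0],"claw": 0},
    {"turn": [0.018,-0.105,0],"dp": [0,0,0],"claw": 0},
    {"turn": [0.023,-0.138,0],"dp": [0,0,0],"claw": 0},
    {"turn": [0.023,-0.138,0],"dp": [0,0,0],"claw": 0},
    {"turn": [0.023,-0.138,0],"dp": [0,0,0],"claw": 0}
  ]
}}

```text
t: 14.68
ee_pos: [573.7, -189.1, 166.0]
orientation: [-0.221, 0.197, -1.396]
ft_force: [-0.3, -0.7, 0.1]
width: 0.5
```

```bash
python3 - <<'E'
from h import *
o=ctrl.get_obs();print(o["ee_pos"].round(1),o["qpos"].round(2),o["ft_force"].round(1))
M=R.from_rotvec(o["orientation"]).as_matrix();print("lean",np.degrees(np.arccos(-M[2,1])))
d=cam("wrist");save(d,"w12.png")
c=toS(d["wc"][:3,3])-D0;print("cam u,n,y",c@U,c@N,c[1])
for k,p in dict(lip=lip(0),off=tog(0),on=tog(.7),piv=D0+30*U+3*N).items(): print(k,proj(d,S(p)).round(1))
E
```

```text
[ 573.7 -189.1  166. ] [-0.81  0.68  2.32  2.12  1.22 -1.44] [-0.3 -0.7  0.1]
lean 74.40818839617344
cam u,n,y -220.65605127663187 236.67970710003496 -0.7125443338154156
lip [[318.1 201.7]]
off [[318.2 197.3]]
on [[318.1 185.6]]
piv [[318.3 209.7]]
```

View pics/w12.png

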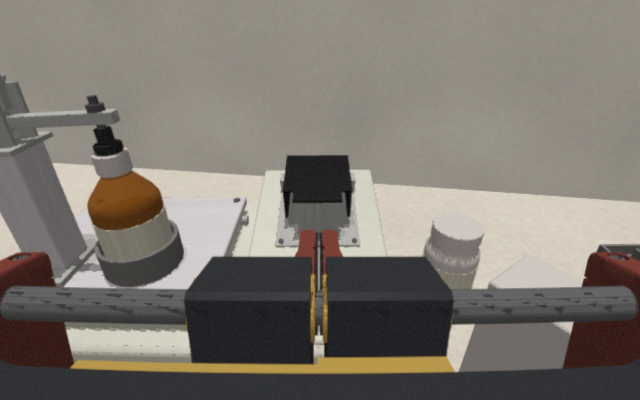

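>>> {"name": "jog_arm", "arguments": {
  "steps": [
    {"turn": [0,0,0],"dp": [-0.3,-0.05,-0.2],"claw": 0},
    {"turn": [0,0,0],"dp": [-0.6,-0.1,-0.5],"claw": 0},
    {"turn": [0,0,0],"dp": [-0.6,-0.1,-0.5],"claw": 0},
    {"turn": [0,0,0],"dp": [-0.6,-0.1,-0.5],"claw": 0}
  ]
}}

```text
t: 15.07
ee_pos: [527.1, -198.6, 130.1]
orientation: [-0.225, 0.189, -1.397]
ft_force: [-0.3, -1.1, 0.1]
width: 0.8
```

```bash
python3 - <<'E'
from h import *
o=ctrl.get_obs();print(o["ee_pos"].round(1),o["qpos"].round(2),o["ft_force"].round(1))
d=cam("wrist")
c=toS(d["wc"][:3,3])-D0;print("cam u,n,y",c@U,c@N,c[1])
T=lambda a,r:D0+30*U+3*N+r*(np.cos(a-.349)*N+np.sin(a-.349)*U)
b=(270,110,370,250)
im=cv2.convertScaleAbs(cv2.resize(d["img"][b[1]:b[3],b[0]:b[2],::-1],None,fx=4,fy=4,interpolation=cv2.INTER_CUBIC),alpha=1.8)
cv2.imwrite("pics/w13.png",im)
for k,p in dict(lip=lip(0),off=tog(0),off12=T(0,12),on12=T(.7,12),on=tog(.7),piv=D0+30*U+3*N).items():
    q=proj(d,S(p))[0]; print(k,q.round(1),((q-b[:2])*4).round())
W=cloud(d);P=toS(W)-D0;u=P@U;n=P@N
for v in range(150,225,4): print(v,[(u[v,x].round(),n[v,x].round()) for x in (310,316,319,322,328)])
E
```

```text
[ 527.1 -198.6  130.1] [-0.94  0.8   2.35  2.04  1.3  -1.58] [-0.3 -1.1  0.1]
cam u,n,y -274.7906788495939 211.19612581422632 -1.6045248597334165
lip [316.2 145.4] [185. 142.]
off [316.3 144.5] [185. 138.]
off12 [316.3 152.7] [185. 171.]
on12 [316.4 148.5] [185. 154.]
on [316.3 135.5] [185. 102.]
piv [316.4 159.3] [186. 197.]
150 [(np.float64(47.0), np.float64(4.0)), (np.float64(28.0), np.float64(16.0)), (np.float64(48.0), np.float64(3.0)), (np.float64(48.0), np.float64(3.0)), (np.float64(48.0), np.float64(3.0))]
154 [(np.float64(40.0), np.float64(3.0)), (np.float64(26.0), np.float64(12.0)), (np.float64(40.0), np.float64(3.0)), (np.float64(42.0), np.float64(2.0)), (np.float64(41.0), np.float64(3.0))]
158 [(np.float64(28.0), np.float64(6.0)), (np.float64(25.0), np.float64(8.0)), (np.float64(27.0), np.float64(7.0)), (np.float64(33.0), np.float64(3.0)), (np.float64(31.0), np.float64(4.0))]
162 [(np.float64(24.0), np.float64(3.0)), (np.float64(22.0), np.float64(5.0)), (np.float64(23.0), np.float64(4.0)), (np.float64(24.0), np.float64(3.0)), (np.float64(24.0), np.float64(3.0))]
166 [(np.f
[... 2185 characters left out ...]
, (np.float64(-49.0), np.float64(1.0)), (np.float64(-50.0), np.float64(2.0)), (np.float64(-49.0), np.float64(1.0))]
214 [(np.float64(-56.0), np.float64(2.0)), (np.float64(-54.0), np.float64(1.0)), (np.float64(-55.0), np.float64(2.0)), (np.float64(-55.0), np.float64(1.0)), (np.float64(-54.0), np.float64(1.0))]
218 [(np.float64(-61.0), np.float64(2.0)), (np.float64(-59.0), np.float64(1.0)), (np.float64(-60.0), np.float64(2.0)), (np.float64(-59.0), np.float64(1.0)), (np.float64(-60.0), np.float64(1.0))]
222 [(np.float64(-65.0), np.float64(2.0)), (np.float64(-65.0), np.float64(1.0)), (np.float64(-65.0), np.float64(2.0)), (np.float64(-65.0), np.float64(1.0)), (np.float64(-65.0), np.float64(1.0))]
```

View pics/w13.png

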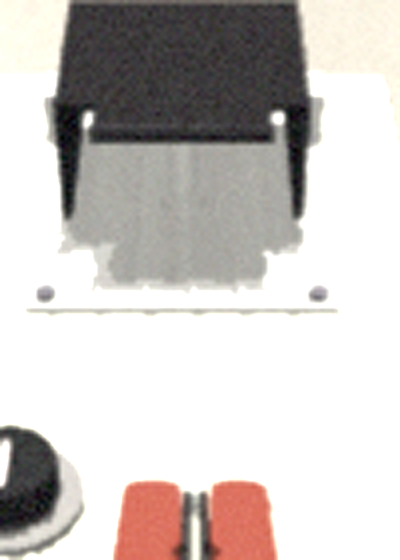

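The depth at column 316 puts the bat's front face at (u, n) = (25, 8), (26, 12) and (28, 16). It leans about 20° up the slope, so the toggle is armed. One last check of the whole scene, then I hand in.

```bash
python3 - <<'E'
from h import *
import pickle
a=pickle.load(open("top0.pkl","rb"));b=cam("top");s=cam("scene")
A=cloud(a);B=cloud(b)
for k,(u,v) in dict(carton=(440,205),jar=(428,160),measure=(251,208),yellow=(302,260)).items():
    sl=(slice(v-20,v+20),slice(u-20,u+20));f=[]
    for Q in (A,B):
        q=Q[sl].reshape(-1,3);q=q[q[:,2]>30];f.append(np.nanmedian(q,0).round(1))
    print(k,*f)
P=toS(cloud(s));x,y,z=P[...,0],P[...,1],P[...,2]
for h in (285,305,325,340):
    k=(abs(x+30)<20)&(y>95)&(y<160)&(abs(z-h)<6);print(h,y[k].min().round(1),y[k].max().round(1))
cv2.imwrite("pics/fin.png",cv2.convertScaleAbs(cv2.resize(s["img"][120:345,150:420,::-1],None,fx=2.6,fy=2.6),alpha=1.8))
E
```

```text
carton [ 585.6 -343.1  118.9] [ 585.5 -343.4  118.5]
jar [ 717.1 -308.6   83.2] [ 717.3 -309.    83. ]
measure [585.4 172.5  64.5] [591.  196.5  60.2]
yellow [438.7  36.   72.6] [438.7  36.   71.8]
285 108.6 127.8
305 110.2 123.9
325 110.9 127.0
340 109.9 126.3
```

View pics/fin.png

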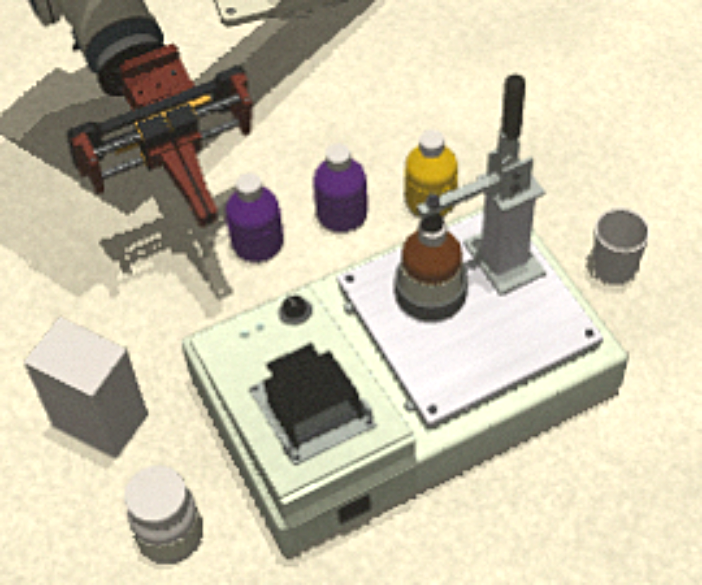

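```bash
python3 - <<'E'
from h import *
o=ctrl.get_obs();print(o["t"],o["ft_force"].round(1));print(ctrl.close_job())
E
```

```text
15.2167 [-0.5  0.1  0.9]
the job is handed in; nothing more can be done
None
```

The bottle is clamped, the shaker is armed and the cover is shut. I handed the job in at 15.2 s with the robot touching nothing.

- **Clamp:** I pushed the handle upright with the shut fingers. At the end the force rose from 18 to 33 N with no further movement, so it was at its stop. The last depth check shows the grip vertical, between y 109 and 128 mm at every height, with the pad on the cap.
- **Cover and toggle:** I lifted the cover with the leaning fingers to about 0.23 rad, not its full 0.52. I pushed the toggle over until the force rose sharply, then backed out. The roof then lay flat at 41 mm off the deck, so the cover is shut. A low wrist view shows the toggle leaning about 20 degrees up the slope, so it is armed.
- **Neighbours:** The carton and jar moved less than 0.5 mm between the first and last pictures. The bottle is still in its cup. My depth check on the measuring cup disagreed (about 25 mm), most likely because the handle was in the measured area at the start. In the scene picture it stands at the same pixels, (388, 214).

**What did not go to plan:**
- **Finger length:** The visible fingertips end about 35 mm short of the reported TCP. Both cameras show it, and a first handle push met nothing; I corrected for it from then on.
- **First try at the cover:** Leaning 33 degrees, the fingers jammed on the lip at about 28 N. I backed out and redid it at 50 degrees without trouble.

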